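Turn over the pocket tray and load it

TASK

The wooden pocket tray was left face down on top of the white frame: slide it flat until its lip sticks well out past the frame's right-hand edge (the robot's right) so that you can get under it, turn it over, and put it back wholly on the frame's top, lying flat with its pockets up and nothing sticking out over an edge. Then lay every dark wooden needle box from the table in a pocket of the tray, one to a pocket, lengthwise and all the way down. Leave the other things where they are.

Things in the scene. Friction and masses are not known exactly. Their poses are not given: they have to be found in the camera images.
- frame: White low bench-like frame, fixed, with a clear plastic pull-out tray inside (not used). Origin: centre of its underside, on the table. Flat top 290 mm (x) by 270 mm (y), 100 mm above the table, 12 mm thick; side walls reach down to the table flush with its y edges. Its y axis points to the robot's left, so its right-hand edge is at y = -135 mm.
- frame_edge (a point): Middle of the right-hand (-y) edge of the frame's top surface, in the plane of the top.
- tray: Wooden tray, 185 x 172 x 22 mm, 0.25 to 0.5 kg: a block (140 mm in y, 172 in x) with four pockets in its face, plain back, and a thinner lip at one end. Starts face down on the frame, lip towards the right-hand edge. Origin: centre of the block, in the plane of the face. z points out of the back (up at the start, down once turned over; back at z = 22 mm); y runs from the lip to the plain end; x across.
- lip_end (a point): Middle of the outer end face of the tray's lip (at y = -115 mm, z = 11 mm in the tray's frame). The lip is solid wood over the full 172 mm width, 45 mm long (y = -70 to -115 mm) and 12 mm thick, midway in the tray's thickness: 5 mm short of both the face and the back.
- plain_end (a point): Middle of the tray's other short end (y = +70 mm in the tray's frame), a flat face 22 mm tall.
- pocket0 (a point): Centre of the floor of tray pocket 0: 72 mm (along the tray's x) by 44 mm (along its y), 16 mm deep from the face, floor 6 mm thick. The pockets' centres lie at x = +-41, y = +-35 mm in the tray's frame. Axes as the tray's.
- pocket1 (a point): Centre of the floor of tray pocket 1: 72 mm (along the tray's x) by 44 mm (along its y), 16 mm deep from the face, floor 6 mm thick. The pockets' centres lie at x = +-41, y = +-35 mm in the tray's frame. Axes as the tray's.
- pocket2 (a point): Centre of the floor of tray pocket 2: 72 mm (along the tray's x) by 44 mm (along its y), 16 mm deep from the face, floor 6 mm thick. The pockets' centres lie at x = +-41, y = +-35 mm in the tray's frame. Axes as the tray's.
- pocket3 (a point): Centre of the floor of tray pocket 3: 72 mm (along the tray's x) by 44 mm (along its y), 16 mm deep from the face, floor 6 mm thick. The pockets' centres lie at x = +-41, y = +-35 mm in the tray's frame. Axes as the tray's.
- box0: Dark wooden needle box, closed, 64 mm long (its x) with a 34 x 34 mm square section, 60 g, lying on a long side on the table at any yaw. Origin: centre of the side it starts on. Two to four of the four boxes are present.
- box0_mid (a point): Middle of that needle box.
- box1: Dark wooden needle box, closed, 64 mm long (its x) with a 34 x 34 mm square section, 60 g, lying on a long side on the table at any yaw. Origin: centre of the side it starts on. Two to four of the four boxes are present.
- box1_mid (a point): Middle of that needle box.
- box2: Dark wooden needle box, closed, 64 mm long (its x) with a 34 x 34 mm square section, 60 g, lying on a long side on the table at any yaw. Origin: centre of the side it starts on. Two to four of the four boxes are present.
- box2_mid (a point): Middle of that needle box.
- box3: Dark wooden needle box, closed, 64 mm long (its x) with a 34 x 34 mm square section, 60 g, lying on a long side on the table at any yaw. Origin: centre of the side it starts on. Two to four of the four boxes are present.
- box3_mid (a point): Middle of that needle box.
- egg_cup: Bystander: white ceramic egg cup filled with safety pins, 44 mm wide, 62 mm tall with the pins, standing among the needle boxes. Origin: centre of its underside (under the body of the thing).
- thimble: Bystander: small steel thimble, 21 mm wide, 23 mm tall. Origin: centre of its underside (under the body of the thing).
- lint_brush: Bystander: blue lint brush lying bristles down, 205 mm long, 45 mm wide, 27 mm tall, handle along +x. Origin: centre of its underside (under the body of the thing).
- peg: Bystander: orange plastic clothes peg lying flat, 80 mm long, 18 mm tall. Origin: centre of its underside (under the body of the thing).
- button_tin: Bystander: round metal tin, 82 mm wide, 47 mm tall. Origin: centre of its underside (under the body of the thing).
Not all that is in view belongs to the job. What is shaped like the box1 but orange is not meant. Leave any pink look-alike of the box0 alone.

How it is judged:
By the outcome, as a careful person would: the job done as asked, in the order asked, and still so for the second after the job is handed in, with the robot touching nothing.
Of box0, box1, box2, box3 only 2 to 4 are there at a start; the rules pass over those that are not, and their reading is None.
At some moment in a run one of box0, box1, box2, box3 may be knocked a few centimetres aside while the robot is not near it.
It also fails if it takes over 210 s, if anything falls off the work surface, if the arm or the gripper's body presses on something with over 40 N, if the wrist force passes 120 N, or if a joint passes its speed limit or range.

ROBOT

A 6-joint arm with a two-finger parallel gripper is mounted at the origin on the work surface. World frame = base frame: x ahead of the robot, y to its left, z up, the work surface at z = 0. Lengths are in m, angles in rad, forces in N, time in s.
With the tool pointing down it reaches from about 0.25 to 0.775 m from the base axis. Payload 4 kg.
Tool frame: the origin (TCP) lies midway between the tips of the shut fingers; the grasp point (between the pads) lies 19 mm behind it; y points along the fingers, x is the direction in which the jaws open and shut, and the axes are right-handed (so a half turn about y gives the same grasp; the last joint's range is limited). The gripper opens to 94 mm and grips with 3 to 60 N. Pads are 16 mm wide; open, the fingers measure 119 mm over their backs; the gripper's body (75 mm by 177 mm) begins 78 mm behind the grasp point.
Start: joints at [1.078, 0.087, 1.371, -0, 1.684, -0.103], TCP at [0.209, 0.509, 0.206] pointing down, gripper open.
Joint ranges: [-3.1, 3.1], [-0.76, 2.03], [0.27, 2.55], [-1.08, 4.22], [0.17, 2.65], [-2.57, 2.57]. Speed limits (rad/s): [2.79, 2.79, 3.14, 3.14, 3.14, 3.14].

INTERFACE

Orientations are given as [roll, pitch, yaw] about the fixed x, y, z axes, in that order (R = Rz(yaw) Ry(pitch) Rx(roll)).
In Python, from bench import robot gives the robot as it stands.
- The arm moves only by the shell command python3 -m creep 'ROWS'. ROWS is JSON, a list of rows, each a list of 7 numbers: the shift along the tool's x, y, z in mm, then the turn, a rotation vector about the tool's x, y, z in degrees, then the closure in counts, from 0 (fully open) to 255 (shut). A call has 1 to 5 rows; each row is the pose to reach, as a shift and turn from the pose commanded when the call began, along the tool's axes at that moment; what a row does not reach only later rows make up. A row lasts 1/8 s, in which the tool goes at most 62.5 mm and 10.7 degrees, less where a joint would pass 70% of its speed; a pose out of reach is approached as far as the arm can. A call with a gripper value outside its range is refused whole. The fingers move at their own pace and stop on an object; the grip force is fixed at half the most. Time passes only in rows, so rows that repeat a pose let the fingers close. It gives the time, the measured TCP pose, the force and the opening at its end, in the units of the state.
- robot.get_obs(): the state, without advancing time (a new reading comes with each control period).
- robot.snapshot(name): name is "scene" or "top"; returns a dict with "color" (480x640x3 uint8, blue, green, red), "fx", "fy", "cx", "cy" (pixels), "world_from_camera" (4x4, takes a point from camera to world coordinates). Camera axes: x right, y down, z forward; pixel columns grow to the right and rows downward; lengths in m; the calibration is good to about 2 mm. A picture is of the moment at which its call begins. There is no depth.
- robot.close_job(): hands the job in, once; it reports no verdict.
Trained networks look in the newest picture that a camera, given by its name, has taken for a name from the list of things; names that differ only in an ending like _2 or _b are one class to them, and where a whole thing is asked for, a point or a joint stands for the part that bears it (a point fixed in the world has none). Each returns a list of dicts, best first, with "p" (0 to 1); they miss things now and then, are a little off and sometimes report something else, mostly with a low value. They report only what shows in the picture. A call takes as long as a camera call. They do not tell look-alikes from the thing itself.
- robot.spot_in(name, camera): "point" ([x, y, z] in m, in world coordinates, good to about 4 mm: the middle of the surface that is visible of it).
- robot.landmark_of(name, camera): "point" ([x, y, z] in m, in world coordinates, good to about 4 mm: a listed point, or the origin of a listed thing).
The state is a dict: "time": time; "joint_positions": joint angles; "qvel": joint speeds; "joint_torque": joint torques, N m; "tool_pos": TCP position; "ee_rot": TCP orientation; "wrist_force": force on the tool from outside, world axes, zero at the start; "wrist_torque": the same for the moment, N m; "width": finger opening in m.
Only numpy, scipy, OpenCV 4.12 (cv2) and the standard library are available. Lean on these libraries where they do the work, as an engineer would, in place of code of your own. Each camera call takes 0.05 s, during which the arm holds its last target.

## Working session

There is one attempt and no reset: what is moved stays moved. The work goes in short steps, Python scripts to look and compute and a shell command to move; the robot and the scene stay as the last step left them, time stands still between calls to the robot, and variables do not carry over. Pictures are saved under pics/ and viewed, and the job is handed in when it is done.

```bash
ls; mkdir -p pics; python3 - <<'E'
from bench import robot
import cv2
o=robot.get_obs()
for k,v in o.items(): print(k,v)
for c in("scene","top"):
    s=robot.snapshot(c); cv2.imwrite(f"pics/{c}0.png",s["color"]); print(c,s["fx"],s["cx"],s["cy"],s["world_from_camera"])
E
```

```text
pics
time 0.0
joint_positions [ 1.07789670e+00  8.79247323e-02  1.37226009e+00 -1.75454792e-06
  1.68356080e+00 -1.03102179e-01]
qvel [-0.00022143 -0.00116316  0.00086828 -0.00124569  0.00065847 -0.00099023]
joint_torque [ 4.53025032e-04 -3.40174377e+01 -3.02432334e+01  7.18827057e-02
  3.29589180e-02 -1.72668283e-04]
tool_pos [0.20874816 0.50825884 0.20431774]
ee_rot [-1.57057648  0.00214171  1.18099892]
wrist_force [0.10730693 0.38278431 0.20581902]
wrist_torque [-0.02901798 -0.02190199  0.04066851]
width 0.09400081785397833
scene 602.0605122267102 317.5819305692192 230.95219672734297 [[ 0.16923876  0.61635953 -0.76906383  1.51719363]
 [ 0.98556041 -0.10157902  0.13547097 -0.19628261]
 [ 0.00537807 -0.7808858  -0.62465065  0.85723564]
 [ 0.          0.          0.          1.        ]]
top 489.265648380331 325.43643635273685 235.26911144963236 [[-2.32020224e-03 -9.88323220e-01  1.52354292e-01  3.88400009e-01]
 [-9.99997081e-01  2.39574563e-03  3.12269265e-04 -5.13846650e-02]
 [-6.73625095e-04 -1.52353123e-01 -9.88325894e-01  1.25828369e+00]
 [ 0.00000000e+00  0.00000000e+00  0.00000000e+00  1.00000000e+00]]
```

View pics/scene0.png

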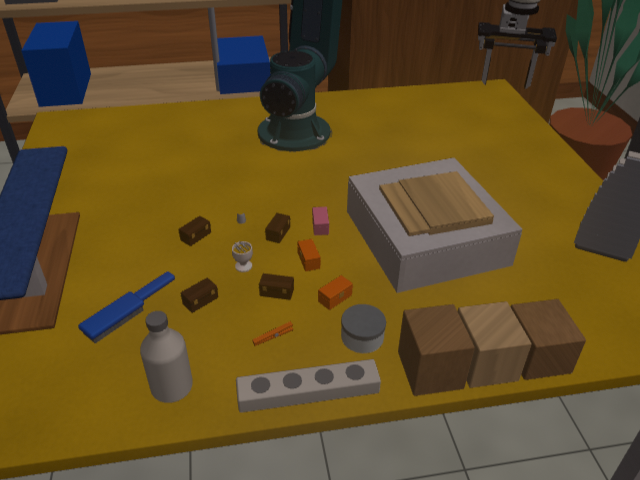

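View pics/top0.png

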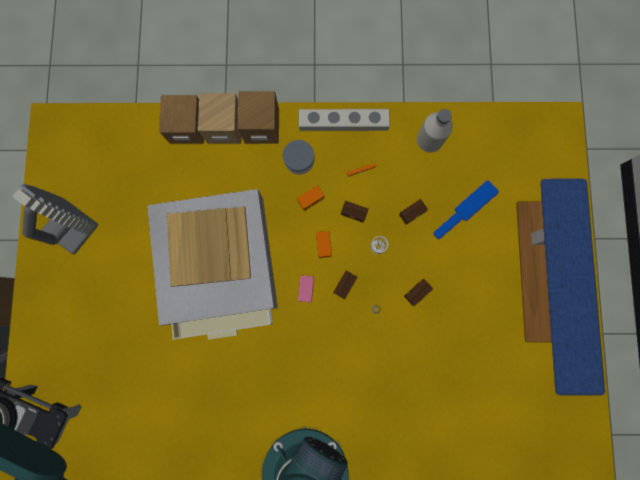

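```bash
python3 - <<'E'
from bench import robot
import numpy as np
for n in ["frame","frame_edge","tray","lip_end","plain_end","box0","egg_cup","thimble","lint_brush","peg","button_tin"]:
    for c in("top","scene"):
        print(n,c,[(np.round(d["point"],3).tolist(),round(d["p"],2)) for d in robot.landmark_of(n,c)][:7])
print(robot.get_obs()["time"])
E
```

```text
frame top []
frame scene []
frame_edge top [([0.539, 0.092, 0.098], 0.91), ([0.536, 0.246, 0.1], 0.2)]
frame_edge scene [([0.543, 0.093, 0.1], 0.94)]
tray top [([0.436, -0.284, 0.001], 0.65), ([0.535, 0.249, 0.102], 0.6)]
tray scene [([0.537, 0.248, 0.1], 0.9)]
lip_end top [([0.549, 0.132, 0.112], 0.92)]
lip_end scene [([0.548, 0.136, 0.112], 0.83)]
plain_end top [([0.532, 0.317, 0.115], 0.76)]
plain_end scene [([0.549, 0.136, 0.111], 0.74), ([0.531, 0.315, 0.108], 0.61)]
box0 top [([0.442, -0.002, 0.002], 0.85), ([0.432, -0.279, -0.001], 0.84), ([0.676, -0.008, -0.002], 0.83), ([0.639, -0.129, -0.001], 0.79), ([0.638, -0.28, -0.0], 0.65), ([0.453, -0.096, -0.001], 0.61), ([0.555, -0.049, 0.0], 0.61)]
box0 scene [([0.454, -0.099, 0.006], 0.95), ([0.433, -0.287, 0.004], 0.92), ([0.64, -0.124, 0.004], 0.88), ([0.639, -0.272, -0.001], 0.8), ([0.678, -0.015, -0.002], 0.66), ([0.558, -0.038, 0.002], 0.61)]
egg_cup top [([0.554, -0.183, -0.002], 0.69), ([0.753, -0.147, -0.006], 0.22)]
egg_cup scene [([0.553, -0.186, -0.002], 0.67), ([0.757, -0.145, -0.004], 0.51)]
thimble top [([0.551, 0.132, 0.112], 0.68), ([0.391, -0.182, -0.001], 0.54), ([0.655, -0.425, 0.001], 0.46), ([0.751, -0.145, -0.002], 0.31)]
thimble scene [([0.393, -0.177, 0.004], 0.57), ([0.435, -0.286, 0.004], 0.45)]
lint_brush top [([0.751, -0.149, -0.003], 0.6)]
lint_brush scene [([0.661, -0.428, -0.003], 0.64)]
peg top [([0.756, -0.146, -0.004], 0.63)]
peg scene [([0.755, -0.145, -0.002], 0.84)]
button_tin top [([0.784, 0.018, -0.001], 0.9)]
button_tin scene [([0.784, 0.017, -0.002], 0.65)]
1.2
```

Candidates for a needle box (top image). Dark boxes: (354,211), (413,212), (345,285), (418,292). Look-alikes are orange at (310,198) and (324,244), and pink at (306,289). The egg cup is at (379,245) and the thimble at (376,309). The description says dark wood, so I take the four dark ones. Next I'll set up helpers, check a close crop and measure the outlines.

```bash
cat > h.py <<'E'
from bench import robot
import numpy as np, cv2, json, os, sys
from scipy.spatial.transform import Rotation as Ro
def shot(c,name=None):
    s=robot.snapshot(c)
    if name: cv2.imwrite(f"pics/{name}.png",s["color"])
    return s
def proj(s,P):
    T=np.linalg.inv(s["world_from_camera"]); p=T[:3,:3]@np.asarray(P,float)+T[:3,3]
    return np.array([s["fx"]*p[0]/p[2]+s["cx"], s["fy"]*p[1]/p[2]+s["cy"]])
def ray(s,uv,z):
    T=s["world_from_camera"]; d=T[:3,:3]@np.array([(uv[0]-s["cx"])/s["fx"],(uv[1]-s["cy"])/s["fy"],1]); o=T[:3,3]
    return o+d*(z-o[2])/d[2]
def R(rpy): return Ro.from_euler("xyz",rpy)
def lm(n,c): return [(np.round(d["point"],3).tolist(),round(d["p"],2)) for d in robot.landmark_of(n,c)]
def state():
    o=robot.get_obs()
    with open("log.jsonl","a") as f: f.write(json.dumps({k:np.asarray(v).tolist() for k,v in o.items()})+"\n")
    print("t%.2f tcp"%o["time"],np.round(o["tool_pos"],4),"rpy",np.round(np.degrees(o["ee_rot"]),1),"j",np.round(o["joint_positions"],3),"F",np.round(o["wrist_force"],1),"w%.4f"%o["width"])
    return o
def to(pos=None,rpydeg=None,d=None):
    """shift(mm)/rotvec(deg) in tool axes from measured pose to world target"""
    o=robot.get_obs(); r=R(o["ee_rot"]); p=np.asarray(o["tool_pos"])
    t=p.copy() if pos is None else np.array([q if q is not None else p[i] for i,q in enumerate(pos)])
    if d is not None: t=t+np.asarray(d)
    rt=r if rpydeg is None else R(np.radians(rpydeg))
    print("shift",np.round(r.inv().apply(t-p)*1000,1),"rot",np.round(np.degrees((r.inv()*rt).as_rotvec()),1))
E
python3 - <<'E'
from h import *
o=state()
t=shot("top","t1"); s=shot("scene","s1")
cv2.imwrite("pics/t1a.png",cv2.resize(t["color"][180:350,140:290],None,fx=4,fy=3.5,interpolation=cv2.INTER_CUBIC))
cv2.imwrite("pics/t1b.png",cv2.resize(t["color"][180:320,290:450],None,fx=4,fy=4,interpolation=cv2.INTER_CUBIC))
E
```

```text
t1.20 tcp [0.209  0.5088 0.2055] rpy [-90.   -0.   67.7] j [ 1.078  0.087  1.371  0.     1.684 -0.103] F [ 0.6  0.1 -0.1] w0.0938
```

View pics/t1a.png

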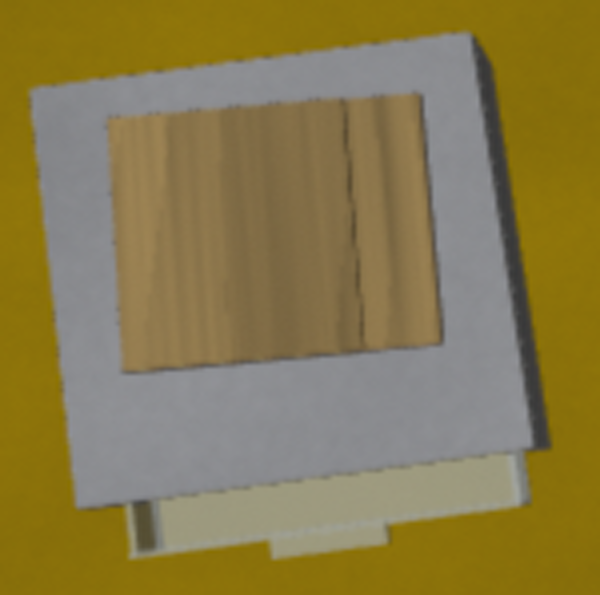

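View pics/t1b.png

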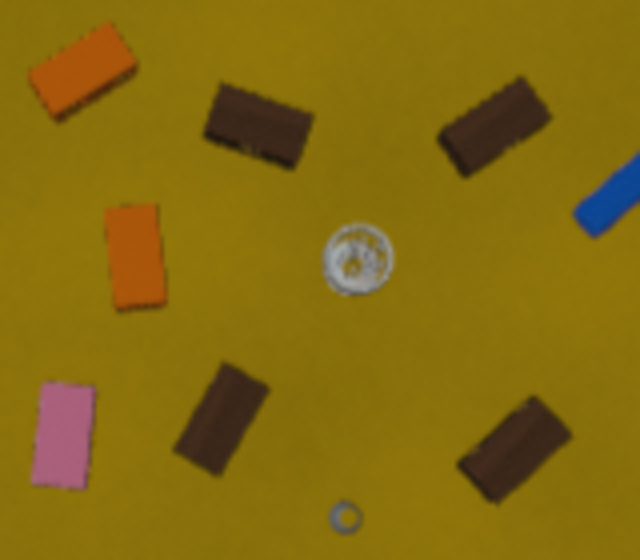

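The crop shows four dark boxes with two orange and one pink look-alike to their left. The tray lies face down, with the lip to the right of the groove. Next I turn the corner pixels into world points.

```bash
python3 - <<'E'
from h import *
t=shot("top")
F=[(147.5,205.7),(257.5,190),(273.2,308.6),(159.5,324.9)]
P=[ray(t,q,.1)[:2] for q in F]; print("frame",np.round(P,4).tolist(), [round(float(np.linalg.norm(P[i]-P[i-1])),4) for i in range(4)], "c",np.mean(P,0))
d=(P[0]-P[1])+(P[3]-P[2]); print("frame yaw",np.degrees(np.arctan2(-d[0],d[1]))); d2=P[0]-P[3]+P[1]-P[2]; print(np.degrees(np.arctan2(d2[1],d2[0]))); print("edge mid",(P[1]+P[2])/2)
T=[(166.75,213.4,.122),(245.5,207.1,.117),(250.5,278,.117),(170.5,286.3,.122)]
P=[ray(t,q[:2],q[2])[:2] for q in T]; print("tray",np.round(P,4).tolist(), [round(float(np.linalg.norm(P[i]-P[i-1])),4) for i in range(4)],"plain mid",(P[0]+P[3])/2,"lip mid",(P[1]+P[2])/2)
d=(P[0]-P[1])+(P[3]-P[2]); print("tray yaw",np.degrees(np.arctan2(-d[0],d[1])));d2=P[0]-P[3]+P[1]-P[2]; print(np.degrees(np.arctan2(d2[1],d2[0])))
E
```

```text
frame [[0.6404, 0.3791], [0.6787, 0.1138], [0.3935, 0.0717], [0.3566, 0.3361]] [0.287, 0.2681, 0.2882, 0.267] c [0.51728076 0.22519599]
frame yaw 8.085895344315645
8.513629140181425
edge mid [0.53609614 0.09275848]
tray [[0.6168, 0.3244], [0.6327, 0.1392], [0.4641, 0.1237], [0.445, 0.3076]] [0.1727, 0.1859, 0.1693, 0.1849] plain mid [0.53091798 0.31602886] lip mid [0.54836595 0.13146859]
tray yaw 5.400583219316915
5.40631913066986
```

```bash
python3 -c "
from h import *
to([0.527,0.352,0.206],[-90,0,5.4])"
```

```text
shift [ -24.2   -0.5 -353.7] rot [-0.  62.3  0. ]
```

```bash
python3 -m creep '[[-24,0,-354,0,62.3,0,0],[-24,0,-354,0,62.3,0,0],[-24,0,-354,0,62.3,0,0],[-24,0,-354,0,62.3,0,0],[-24,0,-354,0,62.3,0,0]]'; python3 -c "
from h import *
state();to([0.527,0.352,0.206],[-90,0,5.4])"
```

```text
time: 1.98
tool_pos: [0.4911, 0.3697, 0.2057]
ee_rot: [-1.57, -0.0, 0.237]
wrist_force: [0.0, 0.4, -0.1]
width: 0.0938
t1.98 tcp [0.4911 0.3697 0.2057] rpy [-90.   -0.   13.6] j [0.553 0.232 1.206 0.    1.704 0.316] F [ 0.   0.4 -0.1] w0.0938
shift [ 30.8  -0.3 -25.7] rot [-0.   8.2  0. ]
```

```bash
python3 -m creep '[[31,0,-26,0,8.2,0,0],[31,40,-26,0,8.2,0,0],[31,80,-26,0,8.2,0,0],[31,98,-26,0,8.2,0,0],[31,98,-26,0,8.2,0,0]]'; python3 -c "
from h import *
state();to([0.527,0.352,0.107],[-90,0,5.4])
t=shot('top');s=shot('scene')
a=t['color'][160:350,120:310];b=s['color'][100:320,320:540]
cv2.imwrite('pics/p2.png',np.hstack([cv2.resize(a,(399,399)),cv2.resize(b,(399,399))]))"
```

```text
time: 2.6
tool_pos: [0.5249, 0.3527, 0.106]
ee_rot: [-1.572, 0.003, 0.101]
wrist_force: [-0.2, -0.1, 0.3]
width: 0.0939
t2.60 tcp [0.5249 0.3527 0.106 ] rpy [-90.1   0.2   5.8] j [0.502 0.308 1.309 0.    1.528 0.401] F [-0.2 -0.1  0.3] w0.0939
shift [ 2.  -1.  -0.9] rot [ 0.1  0.4 -0.2]
```

View pics/p2.png

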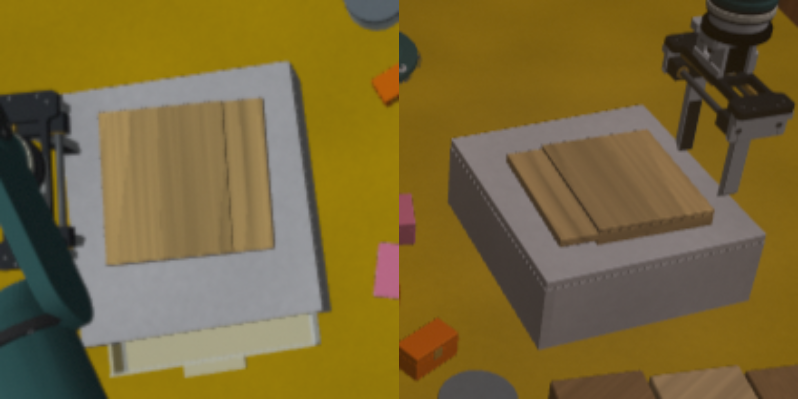

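```bash
python3 -m creep '[[2,-1,-18,0,0,0,0],[2,-1,-34,0,0,0,0],[2,-1,-48,0,0,0,0],[2,-1,-60,0,0,0,0],[2,-1,-70,0,0,0,0]]';python3 -m creep '[[0,0,-10,0,0,0,0],[0,0,-20,0,0,0,0],[0,0,-28,0,0,0,0],[0,0,-34,0,0,0,0],[0,0,-34,0,0,0,0]]'; python3 -c "
from h import *
state()
t=shot('top');s=shot('scene')
print(lm('lip_end','top'),lm('lip_end','scene'),lm('plain_end','top'))
a=t['color'][160:350,120:310];b=s['color'][100:320,320:540]
cv2.imwrite('pics/p3.png',np.hstack([cv2.resize(a,(399,399)),cv2.resize(b,(399,399))]))"
```

```text
time: 3.32
tool_pos: [0.5353, 0.2836, 0.1099]
ee_rot: [-1.568, -0.002, 0.1]
wrist_force: [0.3, 5.1, 3.3]
width: 0.0937
time: 3.95
tool_pos: [0.5383, 0.2489, 0.1087]
ee_rot: [-1.571, -0.001, 0.1]
wrist_force: [0.4, 3.1, 1.9]
width: 0.0939
t3.95 tcp [0.5383 0.2489 0.1087] rpy [-90.   -0.    5.7] j [ 3.380e-01  2.190e-01  1.414e+00 -1.000e-03  1.508e+00  2.380e-01] F [0.4 3.1 1.9] w0.0939
[([0.588, 0.14, 0.117], 0.59), ([0.556, 0.053, 0.112], 0.56)] [([0.559, 0.063, 0.11], 0.56), ([0.552, -0.188, 0.002], 0.53), ([0.545, 0.091, 0.099], 0.44), ([0.537, 0.236, 0.107], 0.33)] [([0.541, 0.241, 0.118], 0.86)]
```

View pics/p3.png

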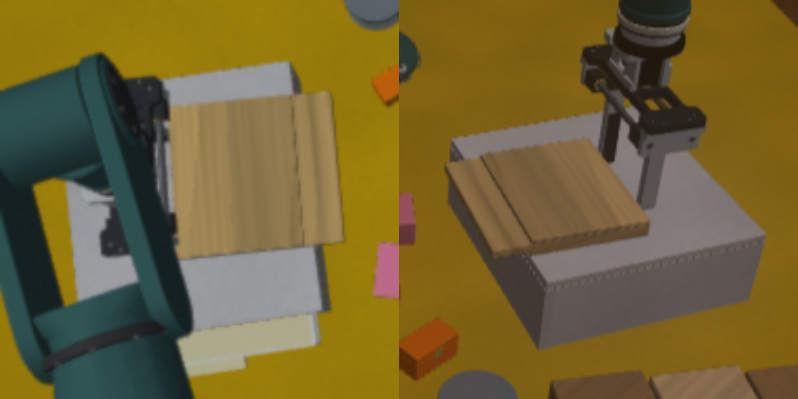

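```bash
python3 -m creep '[[0,1,-9,0,0,0,0],[0,1,-16,0,0,0,0],[0,1,-22,0,0,0,0],[0,1,-22,0,0,0,0]]'; python3 -m creep '[[0,0,30,0,0,0,0],[0,-60,40,0,0,0,0],[0,-110,40,0,0,0,0],[0,-110,40,0,0,0,0]]'; python3 -c "
from h import *
state()
t=shot('top','t4');s=shot('scene')
print(lm('lip_end','top'),lm('lip_end','scene'),lm('plain_end','top'))
a=t['color'][170:330,150:310];b=s['color'][100:320,320:540]
cv2.imwrite('pics/p4.png',np.hstack([cv2.resize(a,(400,400),interpolation=cv2.INTER_CUBIC),cv2.resize(b,(399,400))]))"
```

```text
time: 4.7
tool_pos: [0.5404, 0.2265, 0.1073]
ee_rot: [-1.572, 0.0, 0.099]
wrist_force: [-0.6, 0.8, 0.8]
width: 0.0942
time: 5.2
tool_pos: [0.5387, 0.2674, 0.2229]
ee_rot: [-1.571, -0.01, 0.1]
wrist_force: [0.3, -0.1, 0.7]
width: 0.0942
t5.20 tcp [0.5387 0.2674 0.2229] rpy [-90.   -0.5   5.7] j [ 0.368  0.193  1.218 -0.002  1.722  0.268] F [ 0.3 -0.1  0.7] w0.0942
[([0.56, 0.034, 0.11], 0.66), ([0.503, 0.179, 0.119], 0.27)] [([0.559, 0.036, 0.113], 0.61)] [([0.542, 0.218, 0.112], 0.88)]
```

View pics/p4.png

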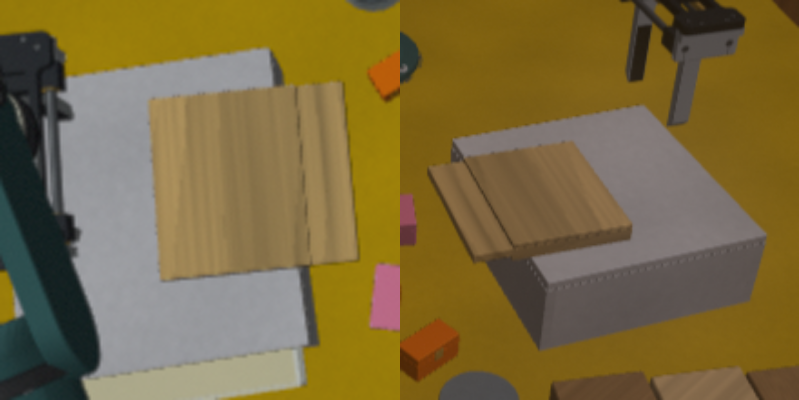

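```bash
python3 - <<'E'
from h import *
D=[json.loads(l) for l in open("log.jsonl")]
A=[];b=[]
for d in D:
    q=d["joint_positions"];p=d["tool_pos"];r=np.hypot(p[0],p[1])
    s2,c2,s,c=np.sin(q[1]),np.cos(q[1]),np.sin(q[1]+q[2]),np.cos(q[1]+q[2])
    w=q[1]+q[2]+q[4]
    A.append([s2,s,1,0,np.sin(w)]);b.append(r);A.append([c2,c,0,1,np.cos(w)+1]);b.append(p[2])
    print(r,p[2],np.arctan2(p[1],p[0])-q[0])
for cols in ([0,1,3],[0,1,2,3]):
    x,res,rk,sv=np.linalg.lstsq(np.array(A)[:,cols],np.array(b),rcond=None); print(cols,x,res,sv, np.round(np.array(A)[:,cols]@x-b,4))
E
```

```text
0.55001554984916 0.20552496698701309 0.10309494362220328
0.6146670863714506 0.20565017401041152 0.09239351143147889
0.6323562152192264 0.1060484998505314 0.08964566518493922
0.593084385677729 0.10871578562926279 0.09519317744570133
0.601356825393044 0.22285795355591909 0.09289637976495518
[0, 1, 3] [ 0.37415398  0.52436084 -0.2265171 ] [0.00041108] [3.18369949 2.20252079 0.11384076] [ 0.0036 -0.0002 -0.0091  0.0017  0.005  -0.0003  0.0117 -0.0026 -0.012
  0.0014]
[0, 1, 2, 3] [ 0.37086015  0.50711377  0.01797474 -0.22227899] [0.00039701] [3.36149652 2.94369934 0.14907706 0.11292191] [ 0.0041 -0.0012 -0.0089  0.0005  0.0048  0.0016  0.0117 -0.0005 -0.0117
 -0.0004]
```

```bash
python3 - <<'E'
from h import *
D=[json.loads(l) for l in open("log.jsonl")]
A=[];b=[]
for d in D:
    q=d["joint_positions"];p=d["tool_pos"]
    r=p[0]*np.cos(q[0])+p[1]*np.sin(q[0]); lat=-p[0]*np.sin(q[0])+p[1]*np.cos(q[0])
    s2,c2,s,c=np.sin(q[1]),np.cos(q[1]),np.sin(q[1]+q[2]),np.cos(q[1]+q[2])
    A.append([s2,s,c,1,0]);b.append(r);A.append([c2,c,-s,0,1]);b.append(p[2]);print(lat,R(d["ee_rot"]).as_matrix()[:,1].round(3),sum([q[1],q[2],q[4]]))
for cols in ([0,1,4],[0,1,3,4],[0,1,2,4],[0,1,2,3,4]):
    x,res,rk,sv=np.linalg.lstsq(np.array(A)[:,cols],np.array(b),rcond=None); print(cols,x,res,sv, np.round(np.array(A)[:,cols]@x-b,4))
E
```

```text
0.05660342873725688 [ 0.  0. -1.] 3.1414981672215387
0.056710484623495816 [ 0.     0.001 -1.   ] 3.1410175191487864
0.05661209666863043 [-0.003 -0.001 -1.   ] 3.1446614503288095
0.05637235845225397 [ 0.001 -0.    -1.   ] 3.141209622766474
0.0557835582640861 [ 0.009  0.001 -1.   ] 3.132332466460128
[0, 1, 4] [ 0.3753214   0.52145541 -0.22748405] [0.00041083] [3.18369949 2.20252079 0.11384076] [ 0.0037 -0.0003 -0.0091  0.0015  0.005  -0.0001  0.0117 -0.0022 -0.012
  0.0011]
[0, 1, 3, 4] [ 0.37254992  0.50694347  0.01512422 -0.22391804] [0.00040087] [3.36149652 2.94369934 0.14907706 0.11292191] [ 0.0042 -0.0012 -0.0089  0.0005  0.0048  0.0015  0.0117 -0.0004 -0.0118
 -0.0004]
[0, 1, 2, 4] [ 0.45064472  0.49933598  0.11128348 -0.18909127] [6.06606238e-06] [3.85463173 2.25987772 0.150491   0.11008814] [ 0.0008  0.      0.0011 -0.      0.0006 -0.     -0.0009  0.     -0.0017
  0.    ]
[0, 1, 2, 3, 4] [ 4.50557037e-01  4.99068998e-01  1.11232151e-01  2.88877709e-04
 -1.89040867e-01] [6.06251472e-06] [3.86853044 3.15876992 0.15060481 0.14890457 0.10858384] [ 0.0009 -0.      0.0011 -0.      0.0006 -0.     -0.0009  0.     -0.0017
 -0.    ]
```

```bash
python3 -m creep '[[0,-50,-40,0,0,0,0],[0,-90,-80,10,0,0,0],[0,-90,-120,20,0,0,0],[0,-90,-160,30,0,0,0],[0,-90,-180,40,0,0,0]]'; python3 -c "
from h import *
state()";python3 -m creep '[[0,0,-20,10,0,0,0],[0,0,-40,10,10,0,0],[0,0,-40,10,20,0,0],[0,0,-40,10,20,0,0]]'; python3 -c "
from h import *
state()"
```

```text
time: 6.08
tool_pos: [0.5543, 0.086, 0.3067]
ee_rot: [-0.867, 0.001, 0.097]
wrist_force: [0.2, 0.9, -0.8]
width: 0.0939
t6.08 tcp [0.5543 0.086  0.3067] rpy [-49.7   0.    5.5] j [-0.333  0.181  1.23   0.691  1.969 -0.231] F [ 0.2  0.9 -0.8] w0.0939
time: 6.58
tool_pos: [0.5569, 0.0576, 0.28]
ee_rot: [-0.726, 0.247, -0.151]
wrist_force: [-0.7, 0.1, -0.3]
width: 0.0939
t6.58 tcp [0.5569 0.0576 0.28  ] rpy [-41.6  14.1  -8.6] j [-0.444  0.237  1.299  0.815  1.975  0.009] F [-0.7  0.1 -0.3] w0.0939
```

```bash
cat > kin.py <<'E'
from h import *
from scipy.optimize import least_squares
e=lambda ax,a: Ro.from_euler(ax,a).as_matrix()
C=np.array([[-1,0,0],[0,0,1],[0,1,0]]).T  # columns: x=-xl, y=zl, z=yl
def fk(q,P):
    L2,L3,da,h,la,lb,L6,db=P
    Rf=e("z",q[0])@e("y",q[1]+q[2]); Rw=Rf@e("z",q[3]); Rt=Rw@e("y",q[4])@e("z",q[5])
    p=e("z",q[0])@(np.array([0,la,h])+L2*np.array([np.sin(q[1]),0,np.cos(q[1])]))+Rf@[da,0,L3]+Rw@[db,lb,0]+Rt@[0,0,L6]
    return p,Rt@np.array([[-1,0,0],[0,0,1],[0,1,0]]).T
LIM=np.array([[-3.1,3.1],[-.76,2.03],[.27,2.55],[-1.08,4.22],[.17,2.65],[-2.57,2.57]])
def fitP():
    D=[json.loads(l) for l in open("log.jsonl")]
    f=lambda P: np.concatenate([fk(d["joint_positions"],P)[0]-d["tool_pos"] for d in D]+[1e-4*(np.array(P)-.05)])
    r=least_squares(f,[.45,.5,.1,.1,.05,0,.25,0]); return r.x,np.abs(f(r.x)).max()
def ik(pos,Rm,P,q0):
    f=lambda q:(lambda a:np.concatenate([(a[0]-pos)*10,(Ro.from_matrix(a[1].T@Rm)).as_rotvec()]))(fk(q,P))
    best=None
    r=least_squares(f,np.clip(q0,LIM[:,0]+1e-3,LIM[:,1]-1e-3),bounds=(LIM[:,0],LIM[:,1]))
    return r.x,r.cost
E
python3 - <<'E'
from kin import *
P,m=fitP(); print(P,m)
for l in open("log.jsonl"):
    d=json.loads(l); p,Rm=fk(d["joint_positions"],P); print(np.round(p-d["tool_pos"],4), np.degrees((R(d["ee_rot"])*Ro.from_matrix(Rm).inv()).magnitude()).round(2))
E
```

```text
[4.48999850e-01 4.99800032e-01 1.00699866e-01 1.52600008e-01
 5.65999962e-02 3.71025417e-09 3.50634949e-01 4.96133041e-08] 4.4980003214181694e-05
[ 0.  0. -0.] 0.0
[-0. -0.  0.] 0.0
[-0. -0. -0.] 0.0
[ 0.  0. -0.] 0.0
[-0. -0.  0.] 0.0
[ 0. -0.  0.] 0.0
[ 0. -0. -0.] 0.0
```

```bash
python3 - <<'E'
from kin import *
t=shot("top")
for uv in [(287.2,203.2),(292.8,274)]: print(ray(t,uv,.117))
a=[ray(t,q,.117) for q in [(287.2,203.2),(292.8,274)]]; d=a[0]-a[1]; print("mid",(a[0]+a[1])/2,"yaw",np.degrees(np.arctan2(d[1],d[0])),np.linalg.norm(d))
P,_=fitP(); np.save("P.npy",P)
q0=np.array(robot.get_obs()["joint_positions"])
psi=np.radians(5)
u=np.array([-np.sin(psi),np.cos(psi),0]); 
def Rt(th,flip):
    y=u*np.cos(np.radians(th))-np.array([0,0,1])*np.sin(np.radians(th))
    xh=np.array([np.cos(psi),np.sin(psi),0])
    up=np.cross(xh,y)  # roughly up
    x=up*flip; z=np.cross(x,y); return np.array([x,y,z]).T
lip=np.array([.5605,.034,.111])
for th in (0,15,30):
  for f in (1,-1):
    for dz,back in ((0,0),(0,.1),(.2,.05)):
      pos=lip+u*(.041-back)+[0,0,dz]
      best=min((ik(pos,Rt(th,f),P,q) for q in [q0,[-.5,.3,1.4,1.5,1.6,1.2],[-.5,.3,1.4,1.5,1.6,-1.2],[-.5,.3,1.4,2.5,1.6,0]]),key=lambda r:r[1])
      print(th,f,dz,back,np.round(best[0],2),"%.1e"%best[1])
E
```

```text
[0.64192353 0.03996785 0.117     ]
[0.47313666 0.02529103 0.117     ]
mid [0.55753009 0.03262944 0.117     ] yaw 4.969639412083832 0.16942377116192356
0 1 0 0 [-0.52  0.73  1.47  1.18  2.05 -2.3 ] 2.0e-30
0 1 0 0.1 [-0.64  0.82  1.3   1.13  2.17 -2.26] 3.1e-29
0 1 0.2 0.05 [-0.59  0.51  1.34  1.36  2.21 -1.92] 2.9e-30
0 -1 0 0 [-0.52  0.73  1.47  1.18  2.05  0.85] 8.9e-31
0 -1 0 0.1 [-0.64  0.82  1.3   1.13  2.17  0.88] 3.4e-25
0 -1 0.2 0.05 [-0.59  0.51  1.34  1.36  2.21  1.22] 4.8e-31
15 1 0 0 [-0.51  0.58  1.48  1.03  1.93 -2.25] 4.6e-21
15 1 0 0.1 [-0.63  0.68  1.32  0.97  2.06 -2.25] 5.6e-21
15 1 0.2 0.05 [-0.57  0.42  1.28  1.16  2.16 -1.91] 1.1e-25
15 -1 0 0 [-0.51  0.58  1.48  1.03  1.93  0.89] 5.0e-23
15 -1 0 0.1 [-0.63  0.68  1.32  0.97  2.06  0.89] 3.6e-30
15 -1 0.2 0.05 [-0.57  0.42  1.28  1.16  2.16  1.23] 3.7e-29
30 1 0 0 [-0.46  0.44  1.49  0.87  1.82 -2.18] 1.4e-29
30 1 0 0.1 [-0.59  0.54  1.35  0.81  1.94 -2.22] 9.1e-31
30 1 0.2 0.05 [-0.53  0.33  1.22  0.96  2.11 -1.89] 1.8e-21
30 -1 0 0 [-0.46  0.44  1.49  0.87  1.82  0.96] 7.9e-31
30 -1 0 0.1 [-0.59  0.54  1.35  0.81  1.94  0.92] 2.1e-30
30 -1 0.2 0.05 [-0.53  0.33  1.22  0.96  2.11  1.25] 8.6e-31
```

```bash
cat > tgt.py <<'E'
from kin import *
P=np.load("P.npy")
def Rt(th,flip,psideg=5):
    psi=np.radians(psideg); u=np.array([-np.sin(psi),np.cos(psi),0])
    y=u*np.cos(np.radians(th))-np.array([0,0,1])*np.sin(np.radians(th))
    xh=np.array([np.cos(psi),np.sin(psi),0]); up=np.cross(xh,y); x=up*flip; z=np.cross(x,y); return np.array([x,y,z]).T
def move(pos,Rm,verbose=True):
    o=robot.get_obs(); r=R(o["ee_rot"]).as_matrix(); p=np.asarray(o["tool_pos"])
    t=np.array([q if q is not None else p[i] for i,q in enumerate(pos)])
    rv=np.degrees(Ro.from_matrix(r.T@Rm).as_rotvec())
    q,c=ik(t,Rm,P,np.array(o["joint_positions"]))
    print("shift",np.round(r.T@(t-p)*1000,1),"rot",np.round(rv,1),"|rot| %.1f"%np.linalg.norm(rv),"ik",np.round(q,2),"%.0e"%c)
E
python3 -c "
from tgt import *
u=np.array([-np.sin(np.radians(5)),np.cos(np.radians(5)),0])
move([.566,-.04,.24],Rt(15,-1))"
```

```text
shift [ 32.5 -49.  -88.6] rot [14.6 69.7 22.5] |rot| 74.6 ik [-0.65  0.55  1.23  1.07  2.19  1.1 ] 1e-21
```

```bash
python3 -m creep '[[8,-20,-30,2,10,3.2,0],[16,-35,-60,4,20,6.4,0],[32,-49,-89,6,29.9,9.6,0],[32,-49,-89,8,39.8,12.8,0],[32,-49,-89,10,49,16,0]]'; python3 -c "
from tgt import *
state();move([.566,-.04,.24],Rt(15,-1))"
```

```text
time: 7.25
tool_pos: [0.5659, -0.0402, 0.2403]
ee_rot: [-0.891, 1.063, -0.676]
wrist_force: [-0.2, 0.1, 0.3]
width: 0.0935
t7.25 tcp [ 0.5659 -0.0402  0.2403] rpy [-51.   60.9 -38.7] j [-0.611  0.533  1.172  0.97   2.191  0.746] F [-0.2  0.1  0.3] w0.0935
shift [0.2 0.3 0.1] rot [ 4.5 20.4  6.6] |rot| 21.9 ik [-0.65  0.55  1.23  1.07  2.19  1.1 ] 1e-23
```

```bash
python3 -m creep '[[0,0,0,2.2,10,3.2,0],[0,0,0,4.5,20.4,6.6,0],[0,0,0,4.5,20.4,6.6,0]]'; python3 -c "
from tgt import *
state();move([.5645,-.025,.108],Rt(15,-1))
s=shot('scene');cv2.imwrite('pics/s5.png',s['color'][60:360,150:550]*1)"
```

```text
time: 7.62
tool_pos: [0.5652, -0.0399, 0.2397]
ee_rot: [-1.558, 1.308, -1.469]
wrist_force: [0.3, -0.7, -1.1]
width: 0.094
t7.62 tcp [ 0.5652 -0.0399  0.2397] rpy [-89.2  75.  -84.2] j [-0.645  0.551  1.233  1.072  2.186  1.091] F [ 0.3 -0.7 -1.1] w0.0940
shift [123.3  48.6   0.2] rot [0.1 0.2 0. ] |rot| 0.2 ik [-0.63  0.68  1.32  0.97  2.06  0.88] 2e-20
```

View pics/s5.png

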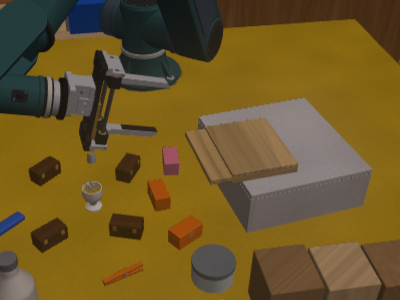

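```bash
python3 -c "
from tgt import *
move([.562,.0,.135],Rt(15,-1))"; python3 -m creep '[[30,3,0,0,0,0,0],[55,20,0,0,0,0,0],[80,45,0,0,0,0,0],[91,65,0,0,0,0,0],[91,65,0,0,0,0,0]]'; python3 -c "
from tgt import *
state();move([.556,.070,.107],Rt(15,-1))
s=shot('scene');b=cv2.resize(s['color'][100:300,200:480],None,fx=1.4,fy=2);a=cv2.resize(shot('top')['color'][170:330,230:390],(400,400));cv2.imwrite('pics/s6.png',np.hstack([a,b]))"
```

```text
shift [91.4 66.2 -0.5] rot [0.1 0.3 0.1] |rot| 0.4 ik [-0.6   0.62  1.36  1.    2.05  0.92] 2e-28
time: 8.3
tool_pos: [0.5621, 0.0003, 0.1361]
ee_rot: [-1.558, 1.308, -1.467]
wrist_force: [0.3, -0.3, 0.5]
width: 0.0938
t8.30 tcp [5.621e-01 3.000e-04 1.361e-01] rpy [-89.3  74.9 -84.1] j [-0.6    0.619  1.36   0.995  2.05   0.92 ] F [ 0.3 -0.3  0.5] w0.0938
shift [ 9.9 75.1  0.2] rot [0.2 0.2 0.1] |rot| 0.3 ik [-0.52  0.59  1.48  1.02  1.94  0.89] 2e-30
```

View pics/s6.png

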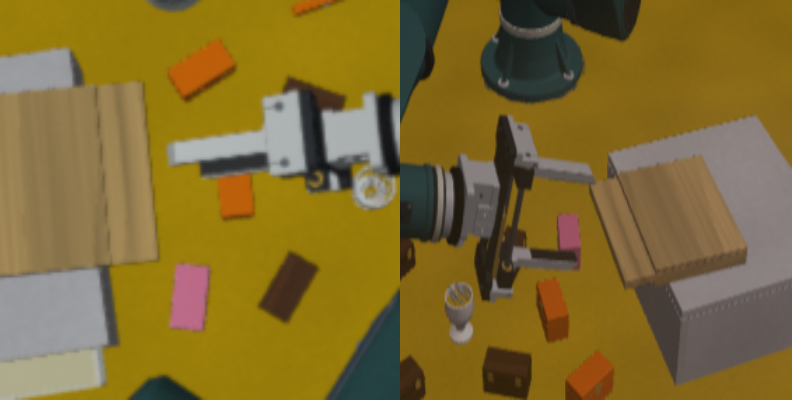

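```bash
python3 -m creep '[[5,20,0,0,0,0,0],[10,45,0,0,0,0,0],[10,65,0,0,0,0,0],[10,75,0,0,0,0,0],[10,75,0,0,0,0,0]]'; python3 -c "
from tgt import *
state();move([.556,.070,.107],Rt(15,-1))
s=shot('scene');b=cv2.resize(s['color'][100:300,250:530],None,fx=1.4,fy=2);a=cv2.resize(shot('top')['color'][170:330,210:370],(400,400));cv2.imwrite('pics/s7.png',np.hstack([a,b]))"
```

```text
time: 9.02
tool_pos: [0.5563, 0.069, 0.1073]
ee_rot: [-1.558, 1.307, -1.469]
wrist_force: [0.3, 0.1, -0.1]
width: 0.0943
t9.03 tcp [0.5563 0.069  0.1073] rpy [-89.3  74.9 -84.2] j [-0.517  0.592  1.475  1.017  1.938  0.883] F [ 0.3  0.1 -0.1] w0.0943
shift [-0.   1.  -0.2] rot [0.1 0.2 0.1] |rot| 0.3 ik [-0.52  0.59  1.48  1.02  1.94  0.89] 3e-30
```

View pics/s7.png

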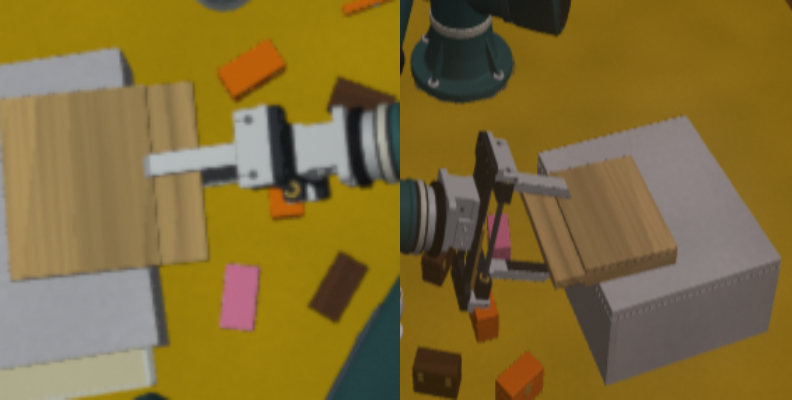

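```bash
python3 -m creep '[[0,0,0,0,0,0,180],[0,0,0,0,0,0,180],[0,0,0,0,0,0,180],[0,0,0,0,0,0,180],[0,0,0,0,0,0,180]]'; python3 -c "
from tgt import *
state()
s=shot('scene');b=cv2.resize(s['color'][100:300,250:530],None,fx=1.4,fy=2);a=cv2.resize(shot('top')['color'][170:330,210:370],(400,400));cv2.imwrite('pics/s8.png',np.hstack([a,b]))"
```

```text
time: 9.75
tool_pos: [0.5565, 0.0682, 0.1071]
ee_rot: [-1.559, 1.307, -1.471]
wrist_force: [-0.6, -0.1, -0.4]
width: 0.0476
t9.75 tcp [0.5565 0.0682 0.1071] rpy [-89.3  74.9 -84.3] j [-0.518  0.592  1.475  1.017  1.938  0.883] F [-0.6 -0.1 -0.4] w0.0476
```

View pics/s8.png

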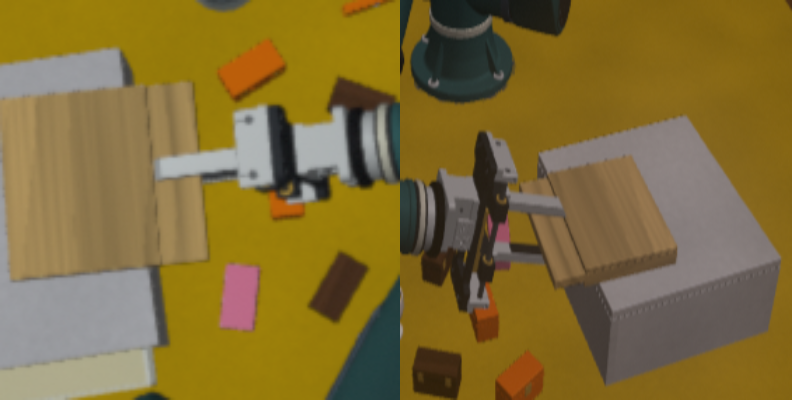

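```bash
python3 -m creep '[[0,0,0,0,0,0,215],[0,0,0,0,0,0,215],[0,0,0,0,0,0,215],[0,0,0,0,0,0,215]]'; python3 -c "
from tgt import *
state()"; python3 -m creep '[[0,0,0,0,0,0,255],[0,0,0,0,0,0,255],[0,0,0,0,0,0,255],[0,0,0,0,0,0,255]]'; python3 -c "
from tgt import *
state()
s=shot('scene');b=cv2.resize(s['color'][100:300,250:530],None,fx=1.4,fy=2);a=cv2.resize(shot('top')['color'][170:330,210:370],(400,400));cv2.imwrite('pics/s9.png',np.hstack([a,b]))"
```

```text
time: 10.35
tool_pos: [0.5565, 0.0683, 0.1079]
ee_rot: [-1.555, 1.308, -1.467]
wrist_force: [0.2, -0.6, 3.1]
width: 0.0197
t10.35 tcp [0.5565 0.0683 0.1079] rpy [-89.1  75.  -84.1] j [-0.518  0.592  1.474  1.018  1.939  0.883] F [ 0.2 -0.6  3.1] w0.0197
time: 10.85
tool_pos: [0.5565, 0.0683, 0.1072]
ee_rot: [-1.558, 1.307, -1.47]
wrist_force: [0.5, 0.2, 4.1]
width: 0.0198
t10.85 tcp [0.5565 0.0683 0.1072] rpy [-89.3  74.9 -84.2] j [-0.518  0.592  1.475  1.017  1.938  0.883] F [0.5 0.2 4.1] w0.0198
```

View pics/s9.png

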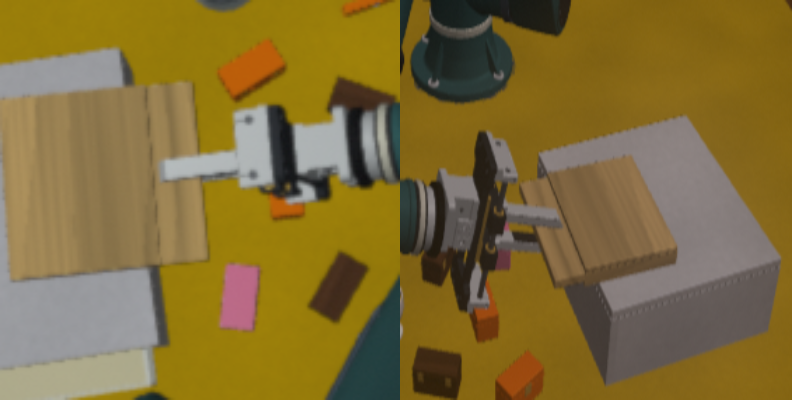

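```bash
python3 -m creep '[[-10,-2,0,0,0,0,255],[-20,-5,0,0,0,0,255],[-30,-7,0,0,0,0,255],[-40,-9,0,0,0,0,255],[-48,-11,0,0,0,0,255]]'; python3 -c "
from tgt import *
state()
s=shot('scene');b=cv2.resize(s['color'][100:300,250:530],None,fx=1.4,fy=2);a=cv2.resize(shot('top')['color'][170:330,210:370],(400,400));cv2.imwrite('pics/s10.png',np.hstack([a,b]))"
```

```text
time: 11.58
tool_pos: [0.5563, 0.0697, 0.155]
ee_rot: [-1.565, 1.301, -1.478]
wrist_force: [0.3, -0.5, -3.8]
width: 0.0117
t11.57 tcp [0.5563 0.0697 0.155 ] rpy [-89.6  74.6 -84.7] j [-0.516  0.523  1.462  1.042  1.975  0.96 ] F [ 0.3 -0.5 -3.8] w0.0117
```

View pics/s10.png

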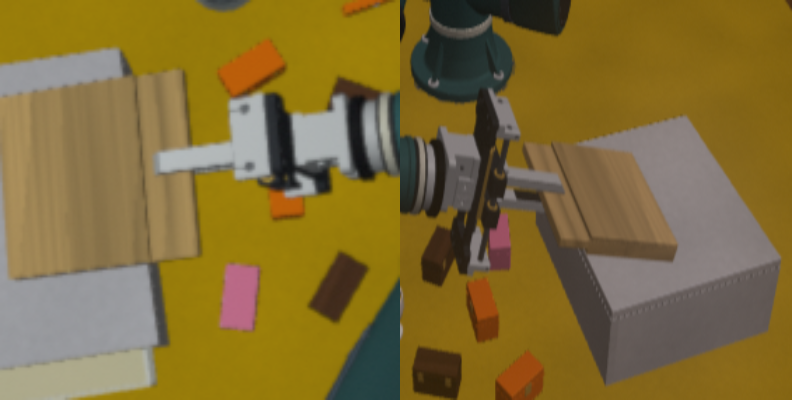

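```bash
python3 -m creep '[[-20,-6,0,0,0,0,255],[-50,-15,0,0,0,0,255],[-85,-25,0,0,0,0,255],[-120,-35,0,0,0,0,255],[-145,-42,0,0,0,0,255]]'; python3 -m creep '[[-25,-7,0,0,0,0,255],[-35,-10,0,0,0,0,255],[-35,-10,0,0,0,0,255]]'; python3 -c "
from tgt import *
state();move([None,None,None],Rt(30,-1))
move([None,None,None],Rt(15,1))
s=shot('scene');b=cv2.resize(s['color'][50:300,250:530],(400,400));a=cv2.resize(shot('top')['color'][170:330,210:370],(400,400));cv2.imwrite('pics/s11.png',np.hstack([a,b]))"
```

```text
time: 12.3
tool_pos: [0.5556, 0.0672, 0.3097]
ee_rot: [-1.552, 1.305, -1.464]
wrist_force: [-1.0, -0.5, -4.8]
width: 0.0119
time: 12.68
tool_pos: [0.5557, 0.0668, 0.344]
ee_rot: [-1.556, 1.305, -1.468]
wrist_force: [0.0, 1.2, -4.1]
width: 0.0118
t12.68 tcp [0.5557 0.0668 0.344 ] rpy [-89.1  74.8 -84.1] j [-0.521  0.344  1.304  1.204  2.128  1.299] F [ 0.   1.2 -4.1] w0.0118
shift [0. 0. 0.] rot [ -0.    0.2 -14.8] |rot| 14.8 ik [-0.47  0.27  1.23  1.    2.09  1.33] 2e-22
shift [0. 0. 0.] rot [   0.4 -179.8    0. ] |rot| 179.8 ik [-0.52  0.35  1.31  1.21  2.13 -1.84] 1e-23
```

View pics/s11.png

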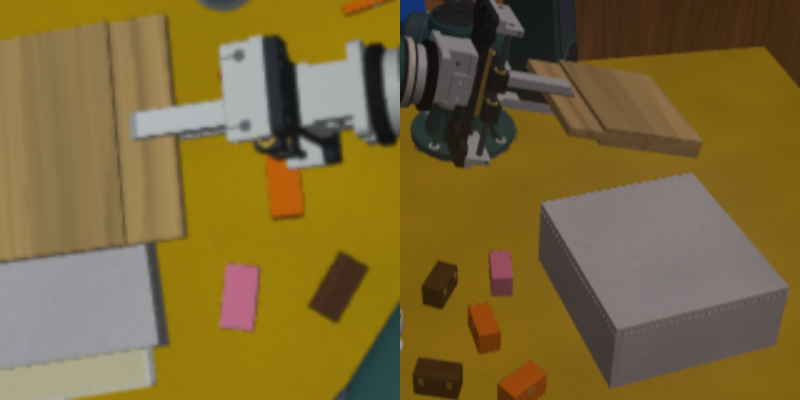

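```bash
python3 -m creep '[[0,0,0,0,-6,0,255],[0,0,0,0,-14,0,255],[0,0,0,0,-23,0,255],[0,0,0,0,-32,0,255],[0,0,0,0,-41,0,255]]'; python3 -m creep '[[0,0,0,0,-9,0,255],[0,0,0,0,-18,0,255],[0,0,0,0,-27,0,255],[0,0,0,0,-36,0,255],[0,0,0,0,-45,0,255]]';python3 -m creep '[[0,0,0,0,-9,0,255],[0,0,0,0,-18,0,255],[0,0,0,0,-27,0,255],[0,0,0,0,-36,0,255],[0,0,0,0,-45,0,255]]'; python3 -m creep '[[0,0,0,0,-9,0,255],[0,0,0,0,-18,0,255],[0,0,0,0,-27,0,255],[0,0,0,0,-36,0,255],[0,0,0,0,-42,0,255]]';  python3 -c "
from tgt import *
state()
move([None,None,None],Rt(15,1))
s=shot('scene');b=cv2.resize(s['color'][50:300,250:530],(400,400));a=cv2.resize(shot('top')['color'][170:330,210:370],(400,400));cv2.imwrite('pics/s12.png',np.hstack([a,b]))"
```

```text
time: 13.4
tool_pos: [0.5557, 0.067, 0.3421]
ee_rot: [-0.387, 0.812, -0.199]
wrist_force: [-0.3, 0.3, -2.5]
width: 0.0115
time: 14.02
tool_pos: [0.5557, 0.067, 0.342]
ee_rot: [-0.263, 0.062, 0.072]
wrist_force: [-0.2, 0.1, -3.2]
width: 0.0117
time: 14.65
tool_pos: [0.5557, 0.067, 0.342]
ee_rot: [-0.344, -0.691, 0.313]
wrist_force: [-0.9, 0.3, -3.6]
width: 0.0119
time: 15.28
tool_pos: [0.5557, 0.0669, 0.342]
ee_rot: [-1.156, -1.283, 1.229]
wrist_force: [0.3, -0.3, -3.5]
width: 0.0117
t15.28 tcp [0.5557 0.0669 0.342 ] rpy [-66.3 -73.5  70.4] j [-0.52   0.347  1.307  1.204  2.128 -1.724] F [ 0.3 -0.3 -3.5] w0.0117
shift [0. 0. 0.] rot [-0.1 -6.8 -0.1] |rot| 6.8 ik [-0.52  0.35  1.31  1.2   2.13 -1.84] 4e-28
```

View pics/s12.png

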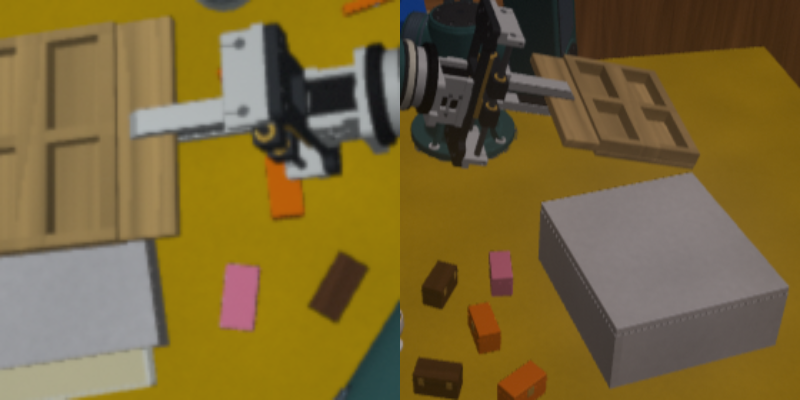

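```bash
python3 -c "
from tgt import *
move([.5387,.0777,.34],Rt(15,1,8.3))
r=Rt(15,1,8.3); print(r.T@[0,0,-1])"
```

```text
shift [-0.9 12.4 16. ] rot [ 3.1 -7.8  0.1] |rot| 8.4 ik [-0.5   0.34  1.32  1.19  2.16 -1.87] 3e-26
[-0.96592583  0.25881905  0.        ]
```

```bash
python3 -m creep '[[-1,12,16,3.1,-7.8,0.1,255],[-1,12,16,3.1,-7.8,0.1,255]]'; python3 -m creep '[[-30,8,0,0,0,0,255],[-65,17,0,0,0,0,255],[-105,28,0,0,0,0,255],[-140,38,0,0,0,0,255],[-160,43,0,0,0,0,255]]';python3 -c "
from tgt import *
state()
move([.5387,.0777,.165],Rt(15,1,8.3))
s=shot('scene');b=cv2.resize(s['color'][50:300,250:530],(400,400));a=cv2.resize(shot('top')['color'][170:330,150:310],(400,400));cv2.imwrite('pics/s13.png',np.hstack([a,b]))"
```

```text
time: 15.62
tool_pos: [0.5387, 0.0778, 0.3405]
ee_rot: [-1.562, -1.309, 1.706]
wrist_force: [0.2, 0.0, -4.1]
width: 0.012
time: 16.25
tool_pos: [0.5394, 0.0773, 0.1735]
ee_rot: [-1.562, -1.309, 1.704]
wrist_force: [0.3, -0.3, -3.1]
width: 0.0118
t16.25 tcp [0.5394 0.0773 0.1735] rpy [-89.5 -75.   97.6] j [-0.502  0.499  1.461  1.034  2.025 -2.172] F [ 0.3 -0.3 -3.1] w0.0118
shift [-8.   2.6  0.6] rot [ 0.1 -0.2  0. ] |rot| 0.2 ik [-0.5   0.51  1.47  1.03  2.02 -2.19] 4e-23
```

View pics/s13.png

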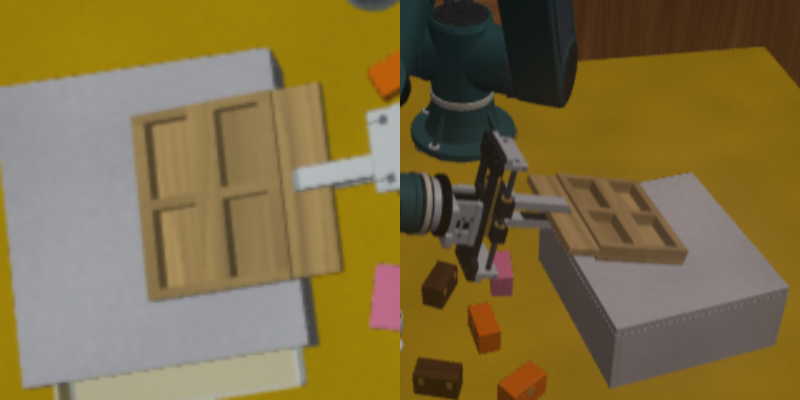

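```bash
python3 -m creep '[[-6,2,0,0,0,0,255],[-11,3,0,0,0,0,255],[-15,4,0,0,0,0,255],[-18,5,0,0,0,0,255]]';python3 -c "
from tgt import *
state()";  python3 -m creep '[[-2,0.5,0,0,0,0,255],[-4,1,0,0,0,0,255],[-6,1.5,0,0,0,0,255],[-7,2,0,0,0,0,255]]';python3 -c "
from tgt import *
state()"
```

```text
time: 16.85
tool_pos: [0.5395, 0.0774, 0.1571]
ee_rot: [-1.583, -1.307, 1.727]
wrist_force: [-0.2, -0.1, -3.1]
width: 0.0118
t16.85 tcp [0.5395 0.0774 0.1571] rpy [-90.7 -74.9  99. ] j [-0.501  0.519  1.468  1.021  2.01  -2.204] F [-0.2 -0.1 -3.1] w0.0118
time: 17.35
tool_pos: [0.5394, 0.0776, 0.1501]
ee_rot: [-1.582, -1.309, 1.726]
wrist_force: [-0.0, -1.2, -2.9]
width: 0.0118
t17.35 tcp [0.5394 0.0776 0.1501] rpy [-90.7 -75.   98.9] j [-0.501  0.529  1.471  1.018  2.005 -2.216] F [-0.  -1.2 -2.9] w0.0118
```

```bash
python3 -m creep '[[-2,0.5,0,0,0,0,255],[-4,1,0,0,0,0,220],[-4,1,0,0,0,0,200],[-4,1,0,0,0,0,180],[-4,1,0,0,0,0,160]]';python3 -c "
from tgt import *
state()
s=shot('scene');b=cv2.resize(s['color'][50:300,250:530],(400,400));a=cv2.resize(shot('top')['color'][170:330,150:310],(400,400));cv2.imwrite('pics/s14.png',np.hstack([a,b]))"
```

```text
time: 17.98
tool_pos: [0.5393, 0.0777, 0.1455]
ee_rot: [-1.581, -1.308, 1.725]
wrist_force: [-0.4, 0.5, -2.7]
width: 0.0334
t17.98 tcp [0.5393 0.0777 0.1455] rpy [-90.6 -74.9  98.8] j [-0.501  0.534  1.473  1.014  2.    -2.222] F [-0.4  0.5 -2.7] w0.0334
```

View pics/s14.png

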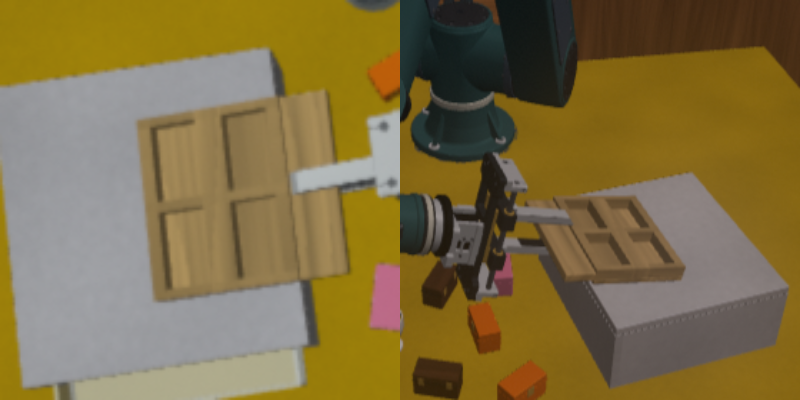

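Works as intended: the tray rests on its plain end and on the lower finger. Next I lower it further with the same opening.

```bash
python3 -m creep '[[-6,1.5,0,0,0,0,160],[-11,3,0,0,0,0,160],[-16,4,0,0,0,0,160],[-21,5.5,0,0,0,0,160],[-25,6.5,0,0,0,0,160]]';python3 -c "
from tgt import *
state()
s=shot('scene');b=cv2.resize(s['color'][50:300,250:530],(400,400));a=cv2.resize(shot('top')['color'][170:330,150:310],(400,400));cv2.imwrite('pics/s15.png',np.hstack([a,b]))"
```

```text
time: 18.7
tool_pos: [0.5394, 0.0773, 0.1193]
ee_rot: [-1.579, -1.308, 1.723]
wrist_force: [0.1, -0.8, -2.2]
width: 0.0353
t18.70 tcp [0.5394 0.0773 0.1193] rpy [-90.5 -74.9  98.7] j [-0.502  0.571  1.48   0.997  1.977 -2.263] F [ 0.1 -0.8 -2.2] w0.0353
```

View pics/s15.png

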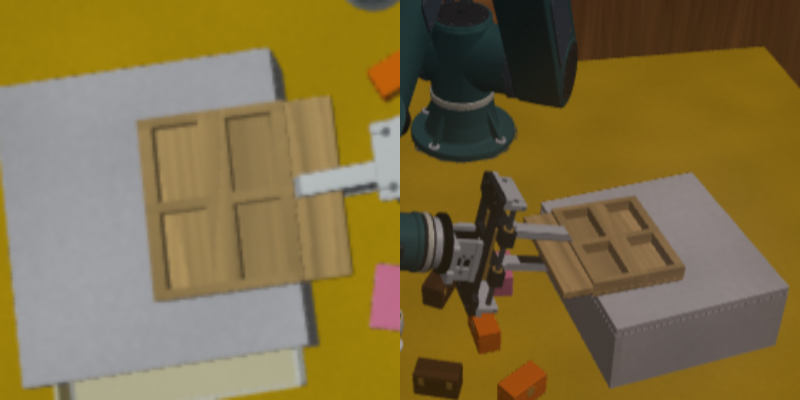

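```bash
python3 -m creep '[[-3,1,0,0,0,0,150],[-6,1.5,0,0,0,0,140],[-6,1.5,0,0,0,0,125],[-6,1.5,0,0,0,0,110],[-6,1.5,0,0,0,0,100]]';python3 -c "
from tgt import *
state()
s=shot('scene');b=cv2.resize(s['color'][50:300,250:530],(400,400));a=cv2.resize(shot('top')['color'][170:330,150:310],(400,400));cv2.imwrite('pics/s16.png',np.hstack([a,b]))"
```

```text
time: 19.42
tool_pos: [0.5396, 0.0772, 0.1138]
ee_rot: [-1.583, -1.308, 1.727]
wrist_force: [-0.1, -0.4, 0.3]
width: 0.0567
t19.43 tcp [0.5396 0.0772 0.1138] rpy [-90.7 -74.9  98.9] j [-0.502  0.579  1.481  0.994  1.972 -2.272] F [-0.1 -0.4  0.3] w0.0567
```

View pics/s16.png

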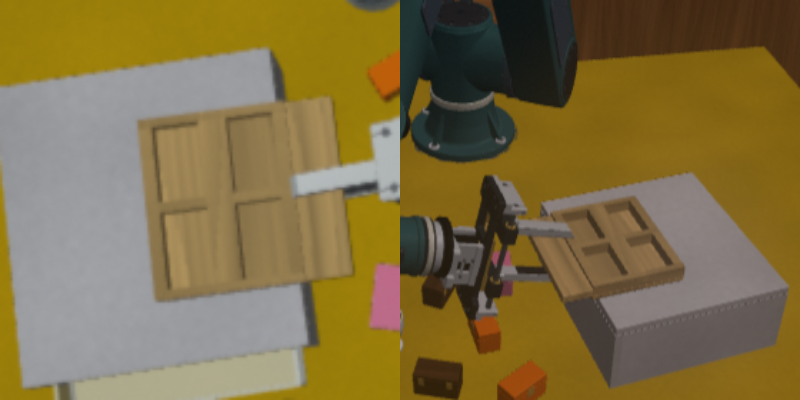

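```bash
python3 -m creep '[[0,-20,0,0,0,0,100],[0,-50,0,0,0,0,100],[0,-85,0,0,0,0,100],[30,-115,0,0,0,0,60],[80,-130,0,0,0,0,0]]';python3 -m creep '[[40,0,0,0,0,0,0],[90,0,0,0,0,0,0],[130,0,0,0,0,0,0],[130,0,0,0,0,0,0]]';python3 -c "
from tgt import *
state()
t=shot('top','t17');print(lm('lip_end','top'),lm('plain_end','top'),lm('tray','top'))
a=cv2.resize(t['color'][170:330,150:350],(800,600),interpolation=cv2.INTER_CUBIC);cv2.imwrite('pics/s17.png',a)
Rd=R(np.radians([-90,0,8])).as_matrix(); move([.545,-.01,.25],Rd); move([.545,-.01,.25],R(np.radians([-90,0,-172])).as_matrix())"
```

```text
time: 20.15
tool_pos: [0.5544, -0.0292, 0.2246]
ee_rot: [-1.57, -1.31, 1.712]
wrist_force: [1.0, 0.6, -0.2]
width: 0.074
time: 20.65
tool_pos: [0.549, 0.0063, 0.3539]
ee_rot: [-1.609, -1.302, 1.753]
wrist_force: [-0.6, 0.0, -0.2]
width: 0.0942
t20.65 tcp [0.549  0.0063 0.3539] rpy [-92.2 -74.6 100.4] j [-0.586  0.418  1.183  1.194  2.256 -1.851] F [-0.6  0.  -0.2] w0.0942
[([0.545, 0.038, 0.109], 0.65)] [([0.522, 0.224, 0.117], 0.85)] [([0.531, 0.152, 0.124], 0.64)]
shift [-99.2  10.5   6.3] rot [-58.3  75.9  58. ] |rot| 111.9 ik [-0.12  0.07  1.3   0.    1.77 -0.26] 1e-20
shift [-99.2  10.5   6.3] rot [ 58.  -75.6  58.2] |rot| 111.6 ik [ 0.14 -0.03  1.47 -0.38  1.57 -2.57] 3e-01
```

View pics/s17.png

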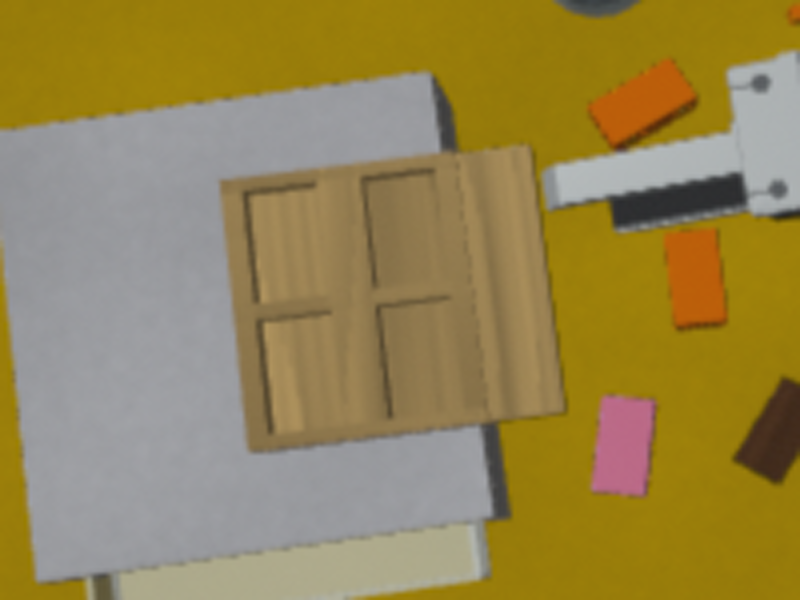

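```bash
python3 -m creep '[[-20,2,1,-5.3,6.9,5.3,0],[-40,4,2,-10.6,13.8,10.6,0],[-60,6,4,-15.9,20.7,15.9,0],[-80,8,5,-21,27.4,21,0],[-99,10,6,-26,34,26,0]]';python3 -c "
from tgt import *
state()
Rd=R(np.radians([-90,0,8])).as_matrix(); move([.547,-.01,.25],Rd)"
```

```text
time: 21.48
tool_pos: [0.545, -0.0107, 0.2494]
ee_rot: [-1.204, -0.695, 0.772]
wrist_force: [-0.2, 0.5, -0.4]
width: 0.0941
t21.48 tcp [ 0.545  -0.0107  0.2494] rpy [-69.  -39.8  44.3] j [-0.578  0.087  1.48   0.745  1.794 -1.395] F [-0.2  0.5 -0.4] w0.0941
shift [ 1.9  0.4 -1.1] rot [-32.1  41.7  31.8] |rot| 61.5 ik [-0.12  0.08  1.29  0.    1.77 -0.26] 2e-29
```

```bash
python3 -m creep '[[2,0,-1,-5.3,6.9,5.3,0],[2,0,-1,-10.6,13.8,10.6,0],[2,0,-1,-15.9,20.7,15.9,0],[2,0,-1,-21,27.4,21,0],[2,0,-1,-26.5,34.4,26.2,0]]';python3 -c "
from tgt import *
state()
Rd=R(np.radians([-90,0,8])).as_matrix(); move([.547,-.01,.25],Rd)"
```

```text
time: 22.1
tool_pos: [0.547, -0.0099, 0.2517]
ee_rot: [-1.481, -0.105, 0.262]
wrist_force: [-0.6, 0.4, -0.5]
width: 0.0938
t22.10 tcp [ 0.547  -0.0099  0.2517] rpy [-84.8  -6.   15. ] j [-0.204  0.021  1.356  0.129  1.71  -0.45 ] F [-0.6  0.4 -0.5] w0.0938
shift [-0.2  1.6 -0.3] rot [-5.5  7.3  5.7] |rot| 10.8 ik [-0.12  0.08  1.29  0.    1.77 -0.26] 4e-20
```

```bash
python3 -m creep '[[0,2,0,-5.5,7.3,5.7,0],[0,2,0,-5.5,7.3,5.7,0]]';python3 -c "
from tgt import *
Rd=R(np.radians([-90,0,8.3])).as_matrix(); move([.551,-.0065,.109],Rd)"
```

```text
time: 22.35
tool_pos: [0.548, -0.0073, 0.2485]
ee_rot: [-1.566, -0.0, 0.149]
wrist_force: [-0.3, -0.4, 0.2]
width: 0.0938
shift [  3.1 139.5  -0.3] rot [-0.3  0.3  0. ] |rot| 0.4 ik [-0.11  0.13  1.52 -0.    1.49 -0.26] 9e-18
```

```bash
python3 -m creep '[[3,40,0,-0.3,0,0,0],[3,85,0,-0.3,0,0,0],[3,125,0,-0.3,0,0,0],[3,140,0,-0.3,0,0,0],[3,140,0,-0.3,0,0,0]]';python3 -c "
from tgt import *
state()
Rd=R(np.radians([-90,0,8.3])).as_matrix(); move([.5326,.1192,.109],Rd)"
```

```text
time: 22.98
tool_pos: [0.5504, -0.0088, 0.1099]
ee_rot: [-1.572, -0.002, 0.144]
wrist_force: [-0.6, -0.4, -0.9]
width: 0.0936
t22.98 tcp [ 0.5504 -0.0088  0.1099] rpy [-90.1  -0.1   8.2] j [-0.119  0.125  1.521 -0.     1.494 -0.262] F [-0.6 -0.4 -0.9] w0.0936
shift [  0.7   0.7 129.2] rot [ 0.1 -0.1  0.1] |rot| 0.1 ik [ 0.12  0.12  1.53  0.    1.49 -0.03] 7e-23
```

```bash
python3 -m creep '[[1,1,14,0,0,0,0],[1,1,30,0,0,0,0],[1,1,46,0,0,0,0],[1,1,62,0,0,0,0],[1,1,78,0,0,0,0]]';python3 -m creep '[[0,0,14,0,0,0,0],[0,0,28,0,0,0,0],[0,0,40,0,0,0,0],[0,0,48,0,0,0,0],[0,0,51,0,0,0,0]]';python3 -c "
from tgt import *
state()";python3 -m creep '[[0,-5,-30,0,0,0,0],[0,-60,-50,0,0,0,0],[0,-120,-110,0,0,0,0],[0,-150,-170,0,0,0,0],[0,-150,-200,0,0,0,0]]';python3 -c "
from tgt import *
state()
t=shot('top','t18')
a=cv2.resize(t['color'][170:350,140:340],(800,720),interpolation=cv2.INTER_CUBIC)[:600];cv2.imwrite('pics/s18.png',a)"
```

```text
time: 23.6
tool_pos: [0.542, 0.0693, 0.1114]
ee_rot: [-1.576, -0.007, 0.145]
wrist_force: [0.6, -5.1, 4.1]
width: 0.0938
time: 24.22
tool_pos: [0.534, 0.1199, 0.1104]
ee_rot: [-1.575, -0.006, 0.145]
wrist_force: [1.0, -4.6, 3.8]
width: 0.094
t24.23 tcp [0.534  0.1199 0.1104] rpy [-90.2  -0.3   8.3] j [ 0.12   0.115  1.53  -0.004  1.491 -0.025] F [ 1.  -4.6  3.8] w0.0940
time: 24.85
tool_pos: [0.5625, -0.0776, 0.2621]
ee_rot: [-1.571, -0.008, 0.147]
wrist_force: [0.3, 0.5, -0.5]
width: 0.0936
t24.85 tcp [ 0.5625 -0.0776  0.2621] rpy [-90.   -0.4   8.4] j [-0.239  0.118  1.227  0.003  1.79  -0.385] F [ 0.3  0.5 -0.5] w0.0936
```

View pics/s18.png

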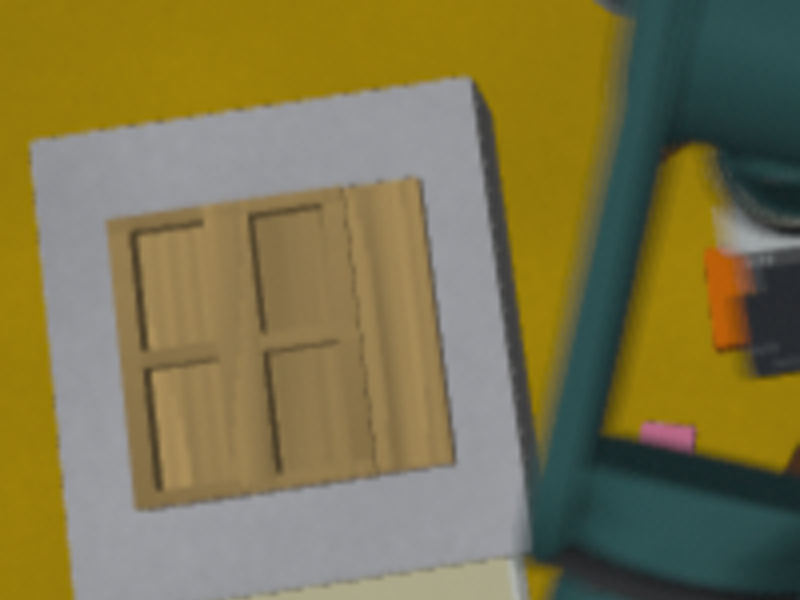

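```bash
cat > trayfit.py <<'E'
from h import *
from scipy.optimize import least_squares
# tray frame here: a = across (world ~+x), b = from lip to plain (world ~+y); z above table
COR=[(.086,.07,.122),(-.086,.07,.122),(.086,-.115,.117),(-.086,-.115,.117)]
def w(p,c):
    x,y,th=p; return np.array([x+np.cos(th)*c[0]-np.sin(th)*c[1], y+np.sin(th)*c[0]+np.cos(th)*c[1], c[2]])
def fit(s,px,C=COR):
    f=lambda p: np.concatenate([proj(s,w(p,c))-q for c,q in zip(C,px)])
    r=least_squares(f,[.52,.23,.14]); return r.x,r.fun
E
python3 - <<'E'
from trayfit import *
t=shot("top")
p,f=fit(t,[(166.75,225),(174.25,297.5),(245,214.75),(253.75,285.75)])
print(np.round(p,4),np.degrees(p[2]),np.round(f,1)); print("lip mid",w(p,(0,-.115,.11)))
s=shot("scene","s19"); print(lm("lip_end","scene"),lm("plain_end","scene"),lm("tray","scene"),lm("tray","top"))
v=s["color"].copy()
for c in COR: print(proj(s,w(p,c)).round(1))
a=cv2.resize(s["color"][150:300,340:520],(800,667),interpolation=cv2.INTER_CUBIC)[:600];cv2.imwrite("pics/s19c.png",a)
E
```

```text
[0.5139 0.2414 0.1434] 8.213996658323818 [ 0.  -0.  -0.3  0.2  0.  -0.6  0.2  0.4]
lip mid [0.5303555  0.12761767 0.11      ]
[] [([0.504, 0.312, 0.11], 0.69), ([0.551, 0.288, 0.105], 0.65), ([0.544, 0.093, 0.101], 0.53)] [([0.515, 0.247, 0.121], 0.63)] [([0.513, 0.243, 0.121], 0.75), ([0.452, -0.098, -0.003], 0.48)]
[487.4 206.4]
[448.3 163.7]
[405.2 225. ]
[372.7 179.2]
```

View pics/s19c.png

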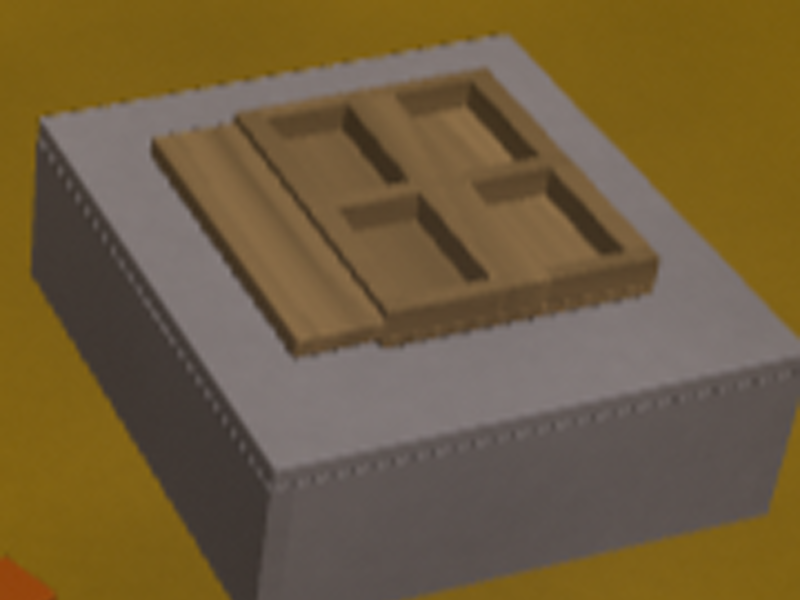

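View pics/s19.png

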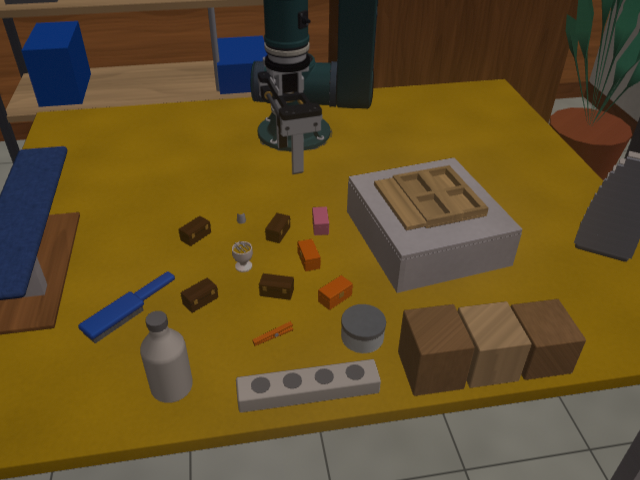

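```bash
cat > boxes.py <<'E'
from h import *
def find(s,ztop=.034,zc=.017):
    """dark boxes: mask, contours; returns pixel minAreaRect & world approx"""
    hsv=cv2.cvtColor(s["color"],cv2.COLOR_BGR2HSV)
    m=((hsv[...,2]<75)&(hsv[...,0]<18)).astype(np.uint8)
    n,l,st,c=cv2.connectedComponentsWithStats(m)
    return [(st[i].tolist(),c[i].round(1).tolist(),(l==i)) for i in range(1,n) if 120<st[i][4]<900]
BX=[(sx*.032,sy*.017) for sx in(1,-1) for sy in(1,-1)]
def sil(s,p,shape,up=4):
    x,y,th=p; pts=[]
    for a,b in BX:
        for z in(0,.034): pts.append(proj(s,(x+np.cos(th)*a-np.sin(th)*b,y+np.sin(th)*a+np.cos(th)*b,z)))
    h=cv2.convexHull(np.array(pts,np.float32))
    m=np.zeros(shape,np.uint8); cv2.fillConvexPoly(m,np.round(h*16).astype(np.int32),255,cv2.LINE_AA,4); return m/255.
def refine(s,mask,p0):
    from scipy.optimize import minimize
    M=cv2.GaussianBlur(mask.astype(float),(0,0),.7)
    f=lambda q:((cv2.GaussianBlur(sil(s,(q[0]/1000,q[1]/1000,q[2]/10),mask.shape),(0,0),.7)-M)**2).sum()
    best=None
    for th in np.arange(0,np.pi,np.pi/6):
        r=minimize(f,[p0[0]*1000,p0[1]*1000,th*10],method="Nelder-Mead",options=dict(initial_simplex=[[p0[0]*1000+a,p0[1]*1000+b,th*10+c] for a,b,c in((0,0,0),(6,0,0),(0,6,0),(0,0,3))],xatol=.05,fatol=.01))
        if best is None or r.fun<best.fun: best=r
    x,y,t=best.x; return x/1000,y/1000,np.degrees(t/10)%180,best.fun
def allb(s):
    out=[]
    for st,c,m in find(s):
        p0=ray(s,c,.02)
        r=refine(s,m,p0); out.append((c,st[4],np.round(r[0],4),np.round(r[1],4),round(r[2],1),round(r[3],1)))
    return out
E
python3 - <<'E'
from trayfit import *
from boxes import allb
s=shot("scene")
p,f=fit(s,[(487.8,208.05),(450.3,165.75),(406.8,228),(374.4,182.6)]); print("scene",np.round(p,4),np.degrees(p[2]),f.round(1))
t=shot("top")
for c in (t,s):
    for b in allb(c): print(b)
    print()
E
```

```text
scene [0.523  0.2416 0.1462] 8.375323640480415 [ 1.4  0.9 -0.7  0.  -0.1 -0.2 -0.7 -1.1]
([262.7, 131.0], 399, np.float64(0.8501), np.float64(0.1087), np.float64(97.6), np.float64(293.5))
([186.4, 133.9], 278, np.float64(0.8457), np.float64(0.32), np.float64(77.3), np.float64(293.8))
([412.9, 211.3], 301, np.float64(0.6414), np.float64(-0.2771), np.float64(127.7), np.float64(72.6))
([345.0, 281.0], 148, np.float64(0.4605), np.float64(-0.0999), np.float64(153.1), np.float64(205.9))
([5.1, 301.0], 468, np.float64(0.4225), np.float64(0.7704), np.float64(1.0), np.float64(165.7))
([418.1, 292.1], 322, np.float64(0.4335), np.float64(-0.2829), np.float64(129.7), np.float64(75.6))

([332.8, 30.8], 619, np.float64(-0.6927), np.float64(0.2478), np.float64(168.3), np.float64(410.4))
([28.4, 26.5], 314, np.float64(-1.0193), np.float64(-0.8605), np.float64(67.3), np.float64(254.3))
([20.1, 129.1], 295, np.float64(-0.1066), np.float64(-0.762), np.float64(10.4), np.float64(88.6))
([278.3, 226.2], 405, np.float64(0.453), np.float64(-0.099), np.float64(161.4), np.float64(110.1))
([195.6, 229.6], 481,
[... 174 characters left out ...]
.2))
([199.3, 294.3], 703, np.float64(0.6419), np.float64(-0.2768), np.float64(126.5), np.float64(134.3))
([36.3, 322.5], 175, np.float64(0.612), np.float64(-0.5487), np.float64(20.8), np.float64(711.3))
([117.8, 324.7], 181, np.float64(0.6383), np.float64(-0.412), np.float64(13.3), np.float64(687.3))
([156.8, 327.0], 160, np.float64(0.6826), np.float64(-0.3627), np.float64(10.4), np.float64(548.7))
([356.7, 336.4], 303, np.float64(0.7761), np.float64(-0.0001), np.float64(164.3), np.float64(588.4))
([152.2, 379.6], 344, np.float64(0.8331), np.float64(-0.355), np.float64(13.3), np.float64(545.8))
([629.4, 462.2], 704, np.float64(1.1152), np.float64(0.365), np.float64(127.2), np.float64(38.9))
```

```bash
python3 - <<'E'
from trayfit import *
t=shot("top"); s=shot("scene")
FC=[(.145,.135,.1),(-.145,.135,.1),(.145,-.135,.1),(-.145,-.135,.1)]
pf,f=fit(t,[(147.5,205.7),(159.5,324.9),(257.5,190),(273.2,308.6)],FC); print("frame top",np.round(pf,4),np.degrees(pf[2]),f.round(1))
p=np.array([.5139,.2414,.1434])
P4=[(sx*41/1000+a*.036,sy*.035+b*.022,.122) for sx in(1,-1) for sy in(1,-1) for a,b in((1,1),(1,-1),(-1,-1),(-1,1))]
def draw(S,y0,y1,x0,x1,k,name):
    v=cv2.resize(S["color"][y0:y1,x0:x1],None,fx=k,fy=k,interpolation=cv2.INTER_CUBIC)
    g=lambda P:(((proj(S,P)-[x0,y0]+.5)*k-.5)*8).round().astype(int)
    def poly(pts,c): cv2.polylines(v,[np.array([g(q) for q in pts],np.int32)],True,c,1,cv2.LINE_AA,3)
    poly([w(pf,FC[i]) for i in(0,1,3,2)],(0,255,0)); poly([w(p,COR[i]) for i in(0,1,3,2)],(0,0,255))
    for i in range(4): poly([w(p,c) for c in P4[4*i:4*i+4]],(255,0,0))
    cv2.imwrite(name,v)
draw(t,180,340,135,285,3.6,"pics/ov_t.png"); draw(s,150,290,340,520,4.2,"pics/ov_s.png")
E
```

```text
frame top [0.5174 0.2252 0.1451] 8.315115373370205 [-0.2 -0.4 -0.8  1.   0.5 -0.7  0.5  0. ]
```

View pics/ov_t.png

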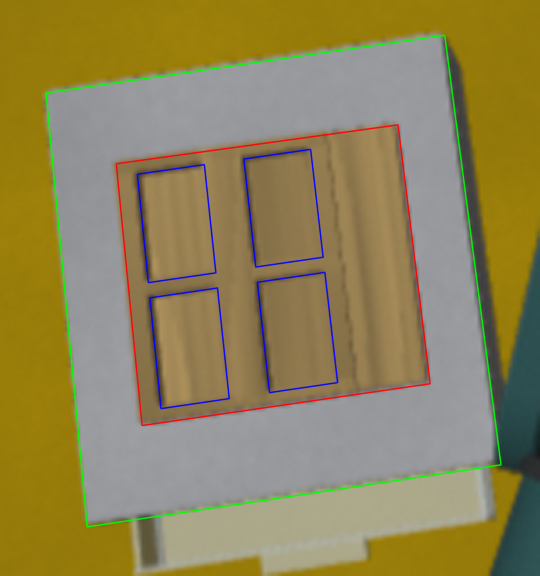

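View pics/ov_s.png

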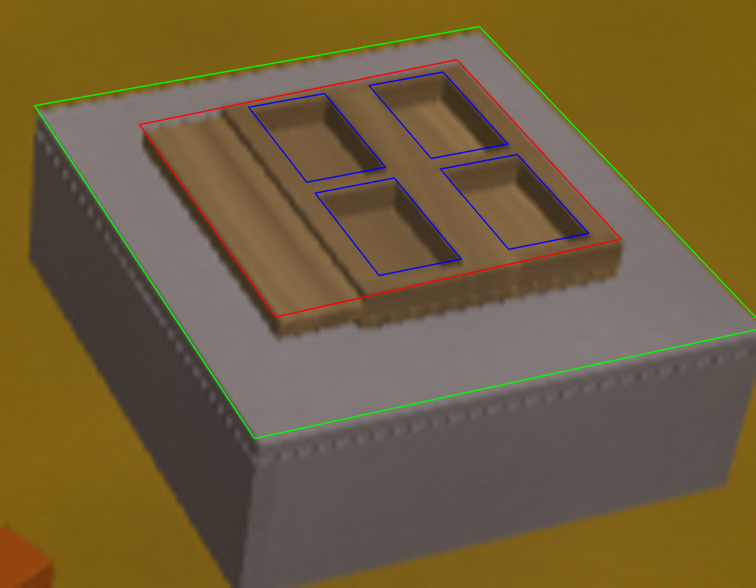

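```bash
python3 - <<'E'
import re
src=open("boxes.py").read()
src=src.replace('m=((hsv[...,2]<75)&(hsv[...,0]<18)).astype(np.uint8)','b,g,r=[s["color"][...,i].astype(int) for i in range(3)]\n    m=((r-b<75)&(r<105)&(r>=b)).astype(np.uint8)')
src=src.replace("120<st[i][4]<900]","120<st[i][4]<900 and .35<ray(s,c[i],.02)[0]<.74 and -.4<ray(s,c[i],.02)[1]<.05]")
open("boxes.py","w").write(src)
E
python3 - <<'E'
from boxes import *
t=shot("top"); s=shot("scene")
print(t["color"][211,354],t["color"][285,345],t["color"][289,345],t["color"][281,345],t["color"][260,345],s["color"][282,276],s["color"][290,276])
for S in(t,s):
    R_=allb(S); 
    for b in R_: print(*b)
v=t["color"].copy(); m=np.zeros(v.shape[:2],bool)
for st,c,k in find(t): m|=k
v[m]=(255,0,255); v=cv2.resize(v[180:320,290:450],None,fx=4,fy=4,interpolation=cv2.INTER_NEAREST); cv2.imwrite("pics/mask.png",v)
E
```

```text
[47 47 27] [28 42 63] [39 42 39] [28 44 66] [47 44 40] [19 41 64] [10 31 44]
[412.9, 211.5] 346 0.6405 -0.2767 126.5 37.0
[341.4, 281.0] 208 0.4587 -0.0973 136.5 179.8
[418.1, 292.1] 366 0.4346 -0.2842 131.1 38.4
[319.7, 227.9] 171 0.4637 -0.0061 170.5 284.2
[277.3, 227.7] 536 0.4554 -0.1009 153.4 31.9
[194.5, 230.5] 623 0.4358 -0.2844 136.7 41.1
[240.4, 258.4] 129 0.5188 -0.1903 179.2 390.3
[276.0, 286.2] 767 0.6432 -0.1257 72.8 47.3
[199.1, 294.7] 812 0.6429 -0.2781 122.5 52.6
```

View pics/mask.png

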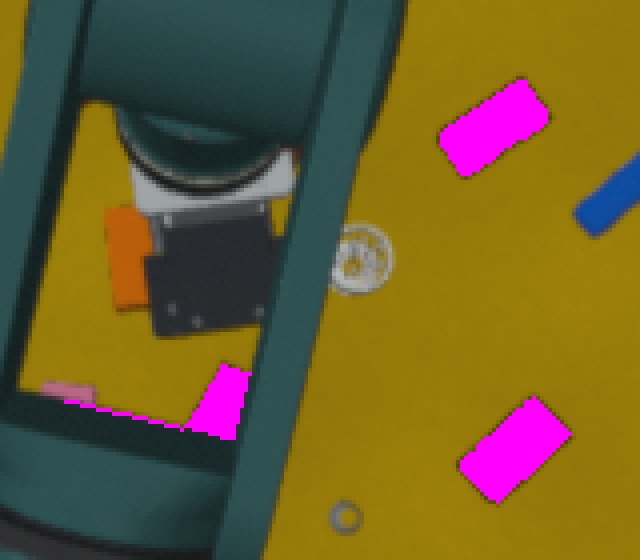

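```bash
python3 - <<'E'
from boxes import *
t=shot("top"); s=shot("scene")
for S,f in((t,"top0"),(s,"scene0")):
    S=dict(S); S["color"]=cv2.imread(f"pics/{f}.png")
    for b in allb(S): print(*b)
    print()
E
```

```text
[353.9, 211.1] 367 0.6424 -0.1246 69.1 28.3
[412.9, 211.5] 351 0.6406 -0.277 126.5 33.6
[344.9, 284.3] 340 0.4537 -0.0993 149.2 23.3
[418.1, 292.1] 374 0.4341 -0.2836 131.7 32.6

[319.7, 227.9] 171 0.4637 -0.0061 170.5 284.2
[277.3, 227.7] 540 0.4552 -0.1007 153.3 30.4
[194.5, 230.5] 624 0.4356 -0.2844 135.4 40.2
[240.4, 258.4] 132 0.5195 -0.1891 179.7 387.3
[276.0, 286.2] 765 0.6433 -0.1259 72.6 47.8
[199.1, 294.7] 812 0.6429 -0.2781 122.5 52.6
```

```bash
cat >> tgt.py <<'E'
def down(x,y,z,yaw): move([x,y,z],R(np.radians([-90,0,yaw])).as_matrix())
E
python3 -c "
from tgt import *
down(.4545,-.1,.13,61)"
```

```text
shift [-110.   129.7   -6.4] rot [  0.2 -52.7   0.2] |rot| 52.7 ik [-0.34 -0.08  1.68 -0.    1.53 -1.4 ] 1e-19
```

```bash
python3 -m creep '[[-30,20,-2,0,-10.5,0,92],[-60,50,-4,0,-21,0,92],[-90,85,-6,0,-31.5,0,92],[-110,120,-6,0,-42,0,92],[-110,130,-6,0,-52.6,0,92]]'; python3 -c "
from tgt import *
state();down(.4545,-.1,.13,61);down(.4545,-.1,.018,61)
s=shot('scene');b=cv2.resize(s['color'][120:320,180:380],(400,400));a=cv2.resize(shot('top')['color'][200:360,260:420],(400,400));cv2.imwrite('pics/s20.png',np.hstack([a,b]))"
```

```text
time: 26.22
tool_pos: [0.4515, -0.0994, 0.1268]
ee_rot: [-1.571, -0.0, 1.068]
wrist_force: [-0.7, -1.2, -0.3]
width: 0.0601
t26.23 tcp [ 0.4515 -0.0994  0.1268] rpy [-90.   -0.   61.2] j [-0.34  -0.08   1.695  0.     1.527 -1.407] F [-0.7 -1.2 -0.3] w0.0601
shift [ 1.  -3.2 -2.9] rot [0.  0.2 0. ] |rot| 0.2 ik [-0.34 -0.08  1.68  0.    1.53 -1.4 ] 1e-22
shift [  0.9 108.8  -2.9] rot [0.  0.2 0. ] |rot| 0.2 ik [-0.34  0.02  1.83 -0.    1.3  -1.4 ] 2e-21
```

View pics/s20.png

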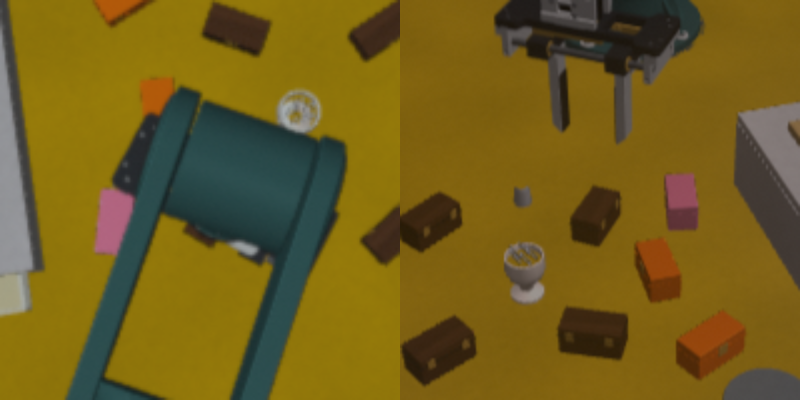

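```bash
python3 -m creep '[[1,40,-3,0,0,0,92],[1,75,-3,0,0,0,92],[1,100,-3,0,0,0,92],[1,107,-3,0,0,0,92],[1,107,-3,0,0,0,255]]'; python3 -m creep '[[0,0,0,0,0,0,255],[0,0,0,0,0,0,255],[0,0,0,0,0,0,255],[0,0,0,0,0,0,255]]'; python3 -c "
from tgt import *
state()
s=shot('scene');b=cv2.resize(s['color'][120:320,180:380],(400,400));cv2.imwrite('pics/s21.png',b)"
```

```text
time: 26.95
tool_pos: [0.4588, -0.1009, 0.0235]
ee_rot: [-1.577, -0.001, 1.061]
wrist_force: [-0.5, 0.6, 0.6]
width: 0.0529
time: 27.45
tool_pos: [0.4591, -0.1011, 0.0241]
ee_rot: [-1.579, -0.001, 1.062]
wrist_force: [-0.8, -0.7, 5.3]
width: 0.0336
t27.45 tcp [ 0.4591 -0.1011  0.0241] rpy [-90.4  -0.1  60.9] j [-0.337  0.016  1.817 -0.     1.301 -1.4  ] F [-0.8 -0.7  5.3] w0.0336
```

View pics/s21.png

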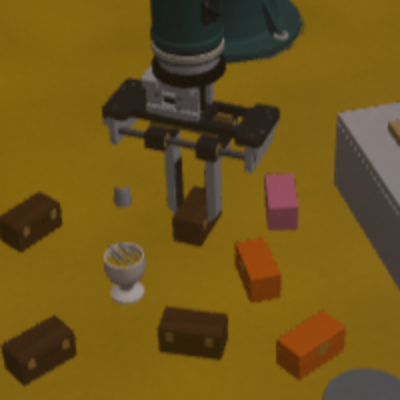

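```bash
python3 -c "
from tgt import *
state();down(.4545,-.1,.0195,61)"; python3 -m creep '[[0,0,0,0,0,0,140],[0,0,0,0,0,0,140],[-1.3,4.5,4.5,0,0,0,140],[-1.3,4.5,4.5,0,0,0,140],[-1.3,4.5,4.5,0,0,0,255]]'; python3 -m creep '[[0,0,0,0,0,0,255],[0,0,0,0,0,0,255],[0,0,0,0,0,0,255]]'; python3 -c "
from tgt import *
state()"
```

```text
t27.50 tcp [ 0.459  -0.1012  0.024 ] rpy [-90.4  -0.1  60.9] j [-0.338  0.016  1.817 -0.     1.301 -1.4  ] F [-0.2  0.   5.7] w0.0339
shift [-1.2  4.5  4.6] rot [ 0.4 -0.1  0.1] |rot| 0.5 ik [-0.34  0.02  1.83 -0.    1.3  -1.4 ] 2e-19
time: 28.12
tool_pos: [0.4533, -0.0995, 0.0179]
ee_rot: [-1.575, -0.001, 1.062]
wrist_force: [-0.5, -1.3, 0.1]
width: 0.0356
time: 28.5
tool_pos: [0.4535, -0.0997, 0.0182]
ee_rot: [-1.576, -0.001, 1.062]
wrist_force: [-0.7, -0.9, -0.3]
width: 0.0337
t28.50 tcp [ 0.4535 -0.0997  0.0182] rpy [-90.3  -0.1  60.9] j [-0.339  0.012  1.834  0.     1.29  -1.401] F [-0.7 -0.9 -0.3] w0.0337
```

```bash
python3 -m creep '[[0,-30,0,0,0,0,255],[0,-80,0,0,0,0,255],[0,-140,0,0,0,0,255],[0,-180,0,0,0,0,255],[0,-180,0,0,0,0,255]]'; python3 -c "
from tgt import *
from trayfit import w
state()
p=(.516,.2416,np.radians(8.25))
for a in(1,-1):
  for b in (1,-1): print(a,b,w(p,(a*.041,b*.035,0)).round(4))
down(.5515,.2821,.2,98.2)"
```

```text
time: 29.12
tool_pos: [0.4547, -0.1001, 0.2023]
ee_rot: [-1.584, -0.002, 1.063]
wrist_force: [0.7, -0.7, -0.5]
width: 0.0337
t29.12 tcp [ 0.4547 -0.1001  0.2023] rpy [-90.8  -0.1  60.9] j [-0.339 -0.113  1.575  0.     1.666 -1.401] F [ 0.7 -0.7 -0.5] w0.0337
1 1 [0.5516 0.2821 0.    ]
1 -1 [0.5616 0.2128 0.    ]
-1 1 [0.4704 0.2704 0.    ]
-1 -1 [0.4804 0.2011 0.    ]
shift [381.    1.9 101.5] rot [  0.8 -37.3  -0.1] |rot| 37.3 ik [ 0.38  0.24  1.2   0.    1.7  -1.33] 2e-22
```

```bash
python3 -m creep '[[40,0,10,0,-5,0,255],[95,0,25,0,-12,0,255],[150,0,40,0,-20,0,255],[205,0,55,0,-28,0,255],[260,0,70,0,-37,0,255]]'; python3 -m creep '[[0,0,0,0,0,0,255]]' ; python3 -c "
from tgt import *
state();down(.5515,.2821,.2,98.2)"
```

```text
time: 29.75
tool_pos: [0.5172, 0.1634, 0.1953]
ee_rot: [-1.572, 0.003, 1.713]
wrist_force: [-0.1, 0.2, -0.8]
width: 0.0335
time: 29.88
tool_pos: [0.5169, 0.165, 0.1947]
ee_rot: [-1.57, 0.002, 1.714]
wrist_force: [-0.3, -0.8, -0.7]
width: 0.0339
t29.88 tcp [0.5169 0.165  0.1947] rpy [-90.    0.1  98.2] j [ 0.206  0.074  1.406 -0.002  1.662 -1.509] F [-0.3 -0.8 -0.7] w0.0339
shift [111.   -5.5 -50.9] rot [-0.   0.  -0.1] |rot| 0.1 ik [ 0.38  0.24  1.2   0.    1.7  -1.33] 9e-20
```

```bash
python3 -m creep '[[40,0,-20,0,0,0,255],[80,10,-38,0,0,0,255],[111,30,-51,0,0,0,255],[111,39,-51,0,0,0,255],[111,39,-51,0,0,0,255]]'; python3 -m creep '[[0,0,0,0,0,0,255]]' ; python3 -c "
from tgt import *
state();down(.5515,.2821,.155,98.2)
t=shot('top');s=shot('scene')
a=cv2.resize(t['color'][190:310,150:270],(400,400),interpolation=cv2.INTER_CUBIC);b=cv2.resize(s['color'][130:250,380:500],(400,400),interpolation=cv2.INTER_CUBIC);cv2.imwrite('pics/s22.png',np.hstack([a,b]))"
```

```text
time: 30.5
tool_pos: [0.5525, 0.2768, 0.1567]
ee_rot: [-1.571, 0.004, 1.707]
wrist_force: [-0.5, -0.4, -0.4]
width: 0.0339
time: 30.62
tool_pos: [0.5537, 0.2772, 0.1596]
ee_rot: [-1.576, 0.003, 1.706]
wrist_force: [0.2, -0.4, 0.0]
width: 0.0335
t30.62 tcp [0.5537 0.2772 0.1596] rpy [-90.3   0.1  97.8] j [ 0.375  0.251  1.274 -0.004  1.613 -1.332] F [ 0.2 -0.4  0. ] w0.0335
shift [5.1 4.6 1.6] rot [ 0.3 -0.4 -0.2] |rot| 0.5 ik [ 0.38  0.26  1.28  0.    1.61 -1.33] 3e-26
```

View pics/s22.png

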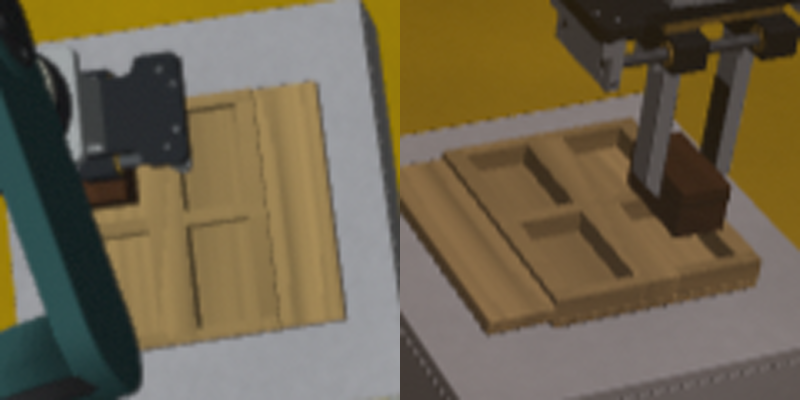

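```bash
python3 -m creep '[[5,0,1.5,0,-0.4,0,255],[5,0,1.5,0,-0.4,0,255],[5,0,1.5,0,-0.4,0,255]]' ;cat > ov.py <<'E'
from trayfit import *
def ov(name,p=(.516,.2416,np.radians(8.25)),off=0.,zb=.018,cams=("scene",),win=None,box=True):
    o=robot.get_obs(); r=R(o["ee_rot"]).as_matrix(); tp=np.array(o["tool_pos"])
    P4=[(sx*41/1000+a*.036,sy*.035+b*.022,.122) for sx in(1,-1) for sy in(1,-1) for a,b in((1,1),(1,-1),(-1,-1),(-1,1))]
    ims=[]
    for c in cams:
        S=shot(c); x0,y0,x1,y1=win or ((370,140,500,250) if c=="scene" else (150,190,270,310)); k=6
        v=cv2.resize(S["color"][y0:y1,x0:x1],None,fx=k,fy=k,interpolation=cv2.INTER_CUBIC)
        g=lambda P:(((proj(S,P)-[x0,y0]+.5)*k-.5)*8).round().astype(int)
        def poly(pts,cl): cv2.polylines(v,[np.array([g(q) for q in pts],np.int32)],True,cl,1,cv2.LINE_AA,3)
        poly([w(p,COR[i]) for i in(0,1,3,2)],(0,0,255))
        for i in range(4): poly([w(p,q) for q in P4[4*i:4*i+4]],(255,0,0))
        if box:
          for h in (-zb,.034-zb):
            poly([tp+r@np.array([a*.017,-h,b*.032+off]) for a,b in((1,1),(1,-1),(-1,-1),(-1,1))],(0,255,255))
        cv2.imwrite(f"pics/{name}_{c}.png",v[:600,:800])
E
python3 -c "
from tgt import *
from ov import ov
state();down(.5515,.2821,.155,98.2)
ov('o1')"
```

```text
time: 31.1
tool_pos: [0.5513, 0.2835, 0.1592]
ee_rot: [-1.576, 0.002, 1.715]
wrist_force: [0.6, -0.8, -0.0]
width: 0.034
t31.10 tcp [0.5513 0.2835 0.1592] rpy [-90.3   0.1  98.3] j [ 0.386  0.252  1.272 -0.003  1.613 -1.33 ] F [ 0.6 -0.8 -0. ] w0.0340
shift [-1.4  4.2  0.1] rot [ 0.3  0.1 -0.1] |rot| 0.3 ik [ 0.38  0.26  1.28 -0.    1.61 -1.33] 6e-26
```

View pics/o1_scene.png

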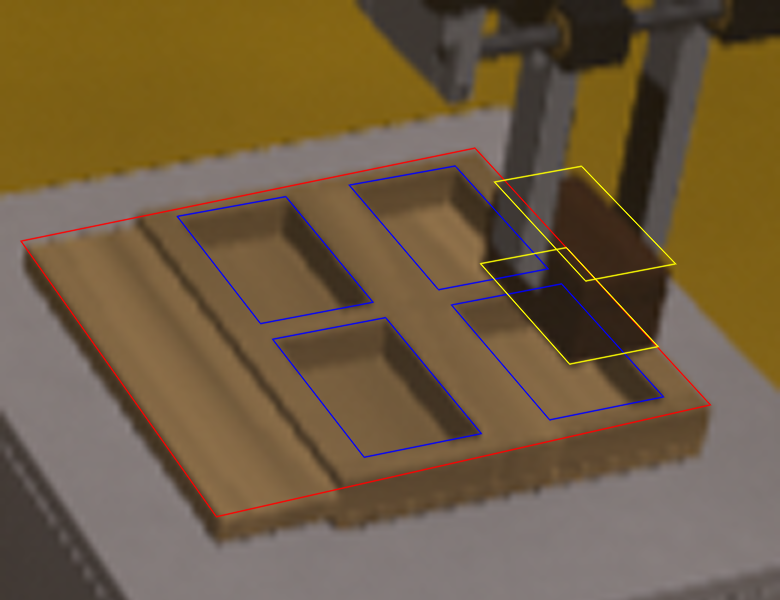

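```bash
python3 -m creep '[[-1.4,8,-0.7,0.3,0,0,255],[-1.4,15,-0.7,0.3,0,0,255],[-1.4,21,-0.7,0.3,0,0,255],[-1.4,25,-0.7,0.3,0,0,255],[-1.4,25,-0.7,0.3,0,0,255]]' ; python3 -c "
from tgt import *
from ov import ov
state();down(.552,.282,.125,98.2)
ov('o2')"
```

```text
time: 31.78
tool_pos: [0.5521, 0.282, 0.1334]
ee_rot: [-1.569, 0.003, 1.715]
wrist_force: [0.5, 0.9, -0.5]
width: 0.034
t31.77 tcp [0.5521 0.282  0.1334] rpy [-89.9   0.1  98.3] j [ 0.382  0.267  1.305 -0.002  1.571 -1.333] F [ 0.5  0.9 -0.5] w0.0340
shift [-0.   8.4  0.1] rot [-0.1  0.1 -0.1] |rot| 0.2 ik [ 0.38  0.27  1.32 -0.    1.55 -1.33] 9e-20
```

View pics/o2_scene.png

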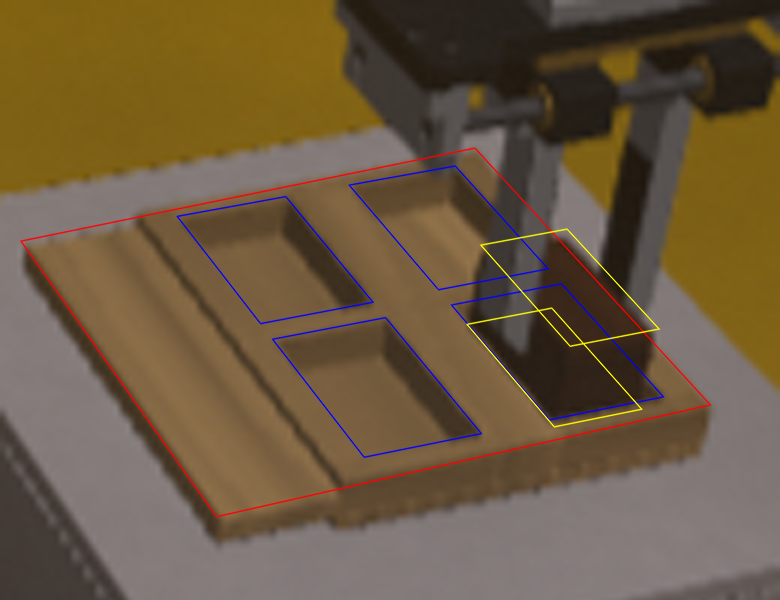

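```bash
python3 -m creep '[[0,3,0,0,0,0,255],[0,6,0,0,0,0,255],[0,8.5,0,0,0,0,255],[0,9,0,0,0,0,255],[0,9,0,0,0,0,255]]' ; python3 -c "
from tgt import *
state()"
```

```text
time: 32.45
tool_pos: [0.5524, 0.2821, 0.125]
ee_rot: [-1.57, 0.002, 1.715]
wrist_force: [0.5, 0.1, -0.6]
width: 0.0338
t32.45 tcp [0.5524 0.2821 0.125 ] rpy [-90.    0.1  98.3] j [ 0.382  0.271  1.318 -0.002  1.554 -1.333] F [ 0.5  0.1 -0.6] w0.0338
```

```bash
python3 -m creep '[[0,0.5,0,0,0,0,135],[0,0.5,0,0,0,0,135],[0,0.5,0,0,0,0,135],[0,-10,0,0,0,0,135],[0,-40,0,0,0,0,135]]' ; python3 -m creep '[[0,-50,0,0,0,0,90],[-60,-80,0,0,10,0,90],[-120,-80,0,0,20,0,90],[-180,-80,0,0,30,0,90],[-240,-80,0,0,40,0,90]]' ; python3 -c "
from tgt import *
from ov import ov
from boxes import *
state();down(.435,-.284,.2,43.5)
for S in(shot('top'),shot('scene')):
  for b in allb(S): print(*b)
ov('o3',box=False)"
```

```text
time: 33.08
tool_pos: [0.5514, 0.2818, 0.1639]
ee_rot: [-1.566, 0.003, 1.715]
wrist_force: [0.3, 0.2, 0.6]
width: 0.0442
time: 33.7
tool_pos: [0.5872, 0.043, 0.2469]
ee_rot: [-1.574, 0.001, 1.012]
wrist_force: [0.9, 0.4, 0.2]
width: 0.0607
t33.70 tcp [0.5872 0.043  0.2469] rpy [-90.2   0.1  58. ] j [-0.022  0.169  1.198 -0.002  1.773 -1.034] F [0.9 0.4 0.2] w0.0607
shift [-357.9   47.5  -44.4] rot [ 0.2 14.5 -0. ] |rot| 14.5 ik [-0.69  0.02  1.45 -0.    1.67 -1.45] 7e-18
[294.2, 283.7] 672 0.461 0.0337 24.4 700.1
[354.0, 211.3] 351 0.642 -0.1253 68.3 38.7
[412.9, 211.5] 346 0.6405 -0.2767 126.5 37.0
[418.1, 292.1] 366 0.4346 -0.2842 131.1 38.4
[319.6, 227.9] 169 0.4626 -0.0058 170.7 284.3
[194.4, 230.5] 622 0.4356 -0.2848 135.3 41.6
[240.1, 258.4] 125 0.5194 -0.1898 179.6 391.9
[276.0, 286.2] 764 0.6434 -0.126 72.3 48.8
[199.1, 294.7] 812 0.6429 -0.2781 122.5 52.6
```

View pics/o3_scene.png

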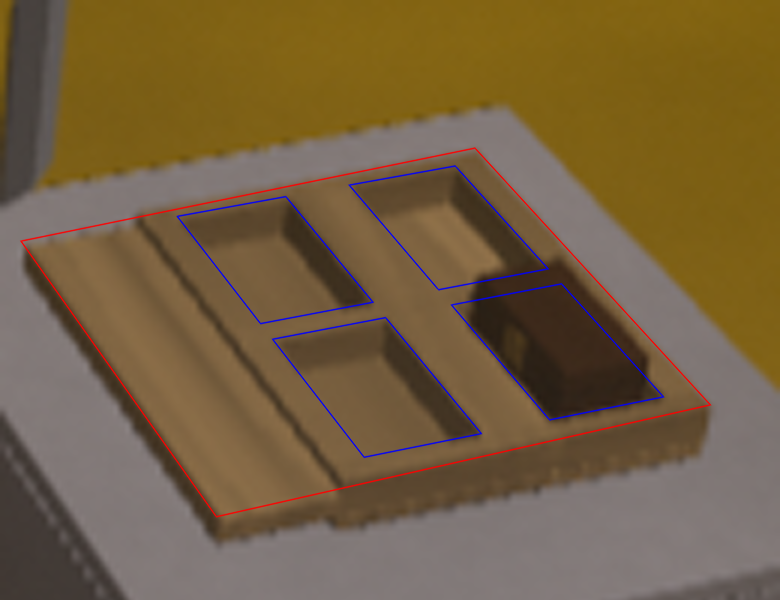

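```bash
python3 -m creep '[[-55,0,-6,0,3,0,90],[-110,0,-12,0,6,0,90],[-165,0,-20,0,9,0,90],[-220,0,-28,0,12,0,90],[-275,0,-34,0,14.5,0,90]]' ; python3 -m creep '[[-45,30,-6,0,0,0,90],[-83,60,-11,0,0,0,90],[-83,100,-11,0,0,0,90],[-83,120,-11,0,0,0,90],[-83,120,-11,0,0,0,90]]';python3 -m creep '[[0,0,0,0,0,0,90]]'; python3 -c "
from tgt import *
state();down(.4355,-.2842,.019,43.5)"
```

```text
time: 34.48
tool_pos: [0.4711, -0.2069, 0.2471]
ee_rot: [-1.573, 0.001, 0.766]
wrist_force: [0.5, -0.5, -0.7]
width: 0.061
time: 35.1
tool_pos: [0.4186, -0.2708, 0.1251]
ee_rot: [-1.569, 0.002, 0.766]
wrist_force: [0.0, 0.2, 0.8]
width: 0.0605
time: 35.22
tool_pos: [0.4201, -0.2723, 0.128]
ee_rot: [-1.575, 0.001, 0.766]
wrist_force: [-0.3, 0.4, 0.4]
width: 0.0609
t35.23 tcp [ 0.4201 -0.2723  0.128 ] rpy [-90.2   0.1  43.9] j [-0.687  0.003  1.612 -0.002  1.522 -1.453] F [-0.3  0.4  0.4] w0.0609
shift [  3.  109.1 -18.8] rot [ 0.2  0.4 -0.1] |rot| 0.4 ik [-0.69  0.14  1.7  -0.    1.31 -1.45] 3e-25
```

```bash
python3 -m creep '[[3,10,-19,0,0.4,0,90],[3,40,-19,0,0.4,0,90],[3,65,-19,0,0.4,0,90],[3,72,-19,0,0.4,0,90],[3,72,-19,0,0.4,0,90]]'; python3 -c "
from tgt import *
state();down(.4355,-.2842,.019,43.5)"
```

```text
time: 35.85
tool_pos: [0.4349, -0.2846, 0.0555]
ee_rot: [-1.574, 0.002, 0.758]
wrist_force: [0.2, -0.3, 0.1]
width: 0.0609
t35.85 tcp [ 0.4349 -0.2846  0.0555] rpy [-90.2   0.1  43.4] j [-0.687  0.098  1.663 -0.002  1.378 -1.444] F [ 0.2 -0.3  0.1] w0.0609
shift [ 0.8 36.5 -0. ] rot [ 0.2 -0.1 -0.1] |rot| 0.2 ik [-0.69  0.14  1.7  -0.    1.31 -1.45] 5e-24
```

```bash
python3 -m creep '[[0.8,20,0,0,0,0,90],[0.8,33,0,0,0,0,90],[0.8,36.5,0,0,0,0,90],[0.8,36.5,0,0,0,0,90],[0.8,36.5,0,0,0,0,255]]';python3 -m creep '[[0,0,0,0,0,0,255],[0,0,0,0,0,0,255],[0,0,0,0,0,0,255],[0,0,0,0,0,0,255]]'; python3 -c "
from tgt import *
state();down(.4355,-.2842,.019,43.5)"
```

```text
time: 36.48
tool_pos: [0.4352, -0.2843, 0.0187]
ee_rot: [-1.574, 0.002, 0.757]
wrist_force: [0.2, -0.4, -0.4]
width: 0.0541
time: 36.98
tool_pos: [0.4349, -0.2841, 0.0182]
ee_rot: [-1.573, 0.002, 0.757]
wrist_force: [0.2, 0.2, 1.9]
width: 0.0338
t36.98 tcp [ 0.4349 -0.2841  0.0182] rpy [-90.1   0.1  43.4] j [-0.686  0.134  1.703 -0.002  1.303 -1.443] F [0.2 0.2 1.9] w0.0338
shift [ 0.4 -0.8 -0.5] rot [ 0.1 -0.1 -0.1] |rot| 0.2 ik [-0.69  0.14  1.7   0.    1.31 -1.45] 9e-30
```

```bash
python3 -m creep '[[0,-30,0,0,0,0,255],[0,-80,0,0,0,0,255],[0,-140,0,0,0,0,255],[0,-180,0,0,0,0,255],[0,-180,0,0,0,0,255]]'; python3 -c "
from tgt import *
state();down(.4714,.2705,.2,98.2)"
```

```text
time: 37.6
tool_pos: [0.4365, -0.2847, 0.202]
ee_rot: [-1.581, 0.001, 0.757]
wrist_force: [0.6, -0.2, -0.2]
width: 0.0333
t37.60 tcp [ 0.4365 -0.2847  0.202 ] rpy [-90.6   0.   43.4] j [-0.685  0.016  1.452 -0.002  1.664 -1.443] F [ 0.6 -0.2 -0.2] w0.0333
shift [406.7  -2.  379.6] rot [  0.5 -54.8  -0.3] |rot| 54.8 ik [ 0.42  0.07  1.4   0.    1.67 -1.3 ] 2e-25
```

```bash
python3 -m creep '[[30,0,28,0,-6,0,255],[70,0,65,0,-14,0,255],[110,0,103,0,-22,0,255],[150,0,140,0,-30,0,255],[190,0,177,0,-38,0,255]]'; python3 -m creep '[[0,0,0,0,0,0,255]]'; python3 -c "
from tgt import *
state();down(.4714,.2705,.2,98.2)"
```

```text
time: 38.22
tool_pos: [0.4501, -0.0224, 0.1945]
ee_rot: [-1.567, 0.002, 1.425]
wrist_force: [0.8, -0.5, -0.9]
width: 0.0335
time: 38.35
tool_pos: [0.4502, -0.021, 0.1948]
ee_rot: [-1.567, 0.001, 1.427]
wrist_force: [0.1, 0.3, -0.8]
width: 0.0337
t38.35 tcp [ 0.4502 -0.021   0.1948] rpy [-89.8   0.1  81.7] j [-0.171 -0.131  1.606 -0.002  1.671 -1.598] F [ 0.1  0.3 -0.8] w0.0337
shift [291.5  -5.6  20.9] rot [ -0.3 -16.5  -0. ] |rot| 16.5 ik [ 0.42  0.07  1.4  -0.    1.67 -1.3 ] 8e-20
```

```bash
python3 -m creep '[[50,0,4,0,-5,0,255],[105,0,8,0,-11,0,255],[160,0,12,0,-16.5,0,255],[215,0,16,0,-16.5,0,255],[270,0,20,0,-16.5,0,255]]'; python3 -m creep '[[22,10,1,0,0,0,255],[22,30,1,0,0,0,255],[22,30,1,0,0,0,255],[22,30,1,0,0,0,255]]'; python3 -c "
from tgt import *
state();down(.4714,.2705,.155,98.2)"
```

```text
time: 38.98
tool_pos: [0.472, 0.2458, 0.1944]
ee_rot: [-1.567, 0.004, 1.706]
wrist_force: [1.7, -0.8, -0.1]
width: 0.0336
time: 39.48
tool_pos: [0.4683, 0.2662, 0.1661]
ee_rot: [-1.569, 0.003, 1.706]
wrist_force: [-0.6, 0.4, 0.1]
width: 0.0338
t39.48 tcp [0.4683 0.2662 0.1661] rpy [-89.9   0.2  97.8] j [ 0.413  0.075  1.462 -0.002  1.607 -1.293] F [-0.6  0.4  0.1] w0.0338
shift [ 3.9 11.1 -3.6] rot [-0.1 -0.4 -0.2] |rot| 0.5 ik [ 0.42  0.09  1.47 -0.    1.58 -1.3 ] 3e-20
```

```bash
python3 -m creep '[[4,5,-4,0,-0.4,0,255],[4,12,-4,0,-0.4,0,255],[4,12,-4,0,-0.4,0,255]]'; python3 -c "
from tgt import *
from ov import ov
state();down(.4717,.2705,.125,98.2)
ov('o4')"
```

```text
time: 39.85
tool_pos: [0.4711, 0.2714, 0.1537]
ee_rot: [-1.569, 0.003, 1.715]
wrist_force: [-0.4, 1.2, -0.5]
width: 0.0339
t39.85 tcp [0.4711 0.2714 0.1537] rpy [-89.9   0.2  98.3] j [ 0.42   0.091  1.469 -0.002  1.584 -1.295] F [-0.4  1.2 -0.5] w0.0339
shift [-0.9 28.7 -0.5] rot [-0.1  0.1 -0.2] |rot| 0.2 ik [ 0.42  0.1   1.51 -0.    1.52 -1.3 ] 8e-25
```

View pics/o4_scene.png

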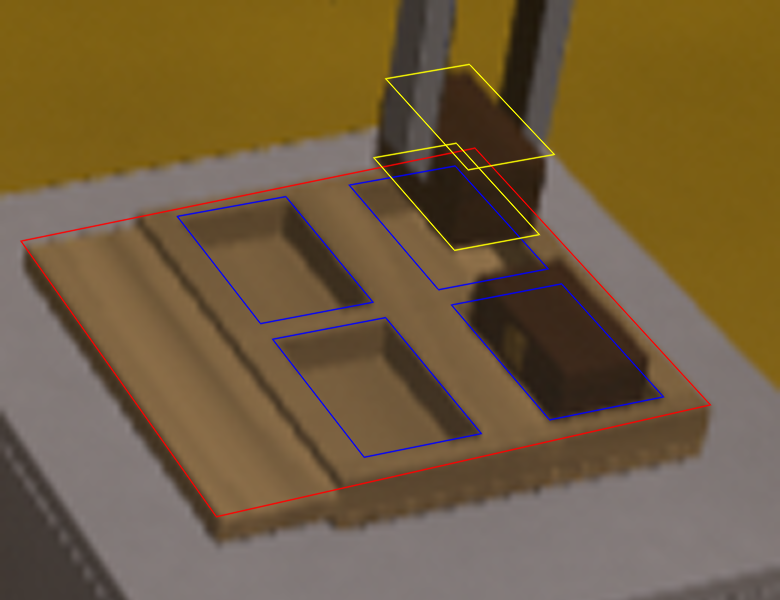

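```bash
python3 -c "
import cv2
v=cv2.imread('pics/o4_scene.png')[40:320,330:610];cv2.imwrite('pics/o4z.png',cv2.resize(v,None,fx=2.1,fy=2.1))"
```

```text
(no output)
```

View pics/o4z.png

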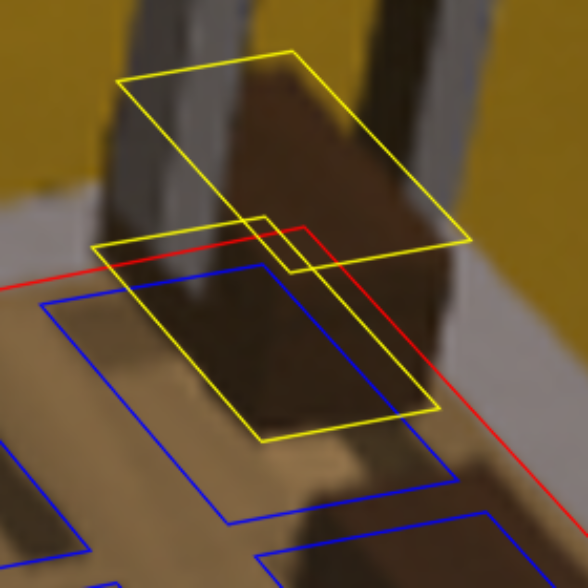

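```bash
python3 -m creep '[[-0.9,8,-0.7,0,0,0,255],[-0.9,16,-0.7,0,0,0,255],[-0.9,21,-0.7,0,0,0,255],[-0.9,21,-0.7,0,0,0,255]]'; python3 -c "
from tgt import *
state();down(.4717,.2705,.1245,98.2)"
```

```text
time: 40.4
tool_pos: [0.4719, 0.2707, 0.1327]
ee_rot: [-1.569, 0.003, 1.715]
wrist_force: [0.2, -0.1, -1.1]
width: 0.0338
t40.40 tcp [0.4719 0.2707 0.1327] rpy [-89.9   0.2  98.3] j [ 0.418  0.102  1.5   -0.002  1.543 -1.297] F [ 0.2 -0.1 -1.1] w0.0338
shift [-0.1  8.2  0.2] rot [-0.1  0.1 -0.2] |rot| 0.2 ik [ 0.42  0.1   1.51 -0.    1.52 -1.3 ] 1e-19
```

```bash
python3 -m creep '[[0,3,0,0,0,0,255],[0,6,0,0,0,0,255],[0,8,0,0,0,0,255],[0,8.5,0,0,0,0,255],[0,8.5,0,0,0,0,255]]'; python3 -c "
from tgt import *
state()"; python3 -m creep '[[0,0,0,0,0,0,135],[0,0,0,0,0,0,135],[0,0,0,0,0,0,135],[0,-10,0,0,0,0,135],[0,-40,0,0,0,0,135]]' ; python3 -m creep '[[0,-50,0,0,0,0,90],[-60,-80,0,0,10,0,90],[-120,-80,0,0,20,0,90],[-180,-80,0,0,30,0,90],[-240,-80,0,0,40,0,90]]' ; python3 -c "
from tgt import *
from ov import ov
from boxes import *
state();down(.643,-.2775,.2,34.5)
for S in(shot('top'),shot('scene')):
  for b in allb(S): print(*b)
ov('o5',box=False)"
```

```text
time: 41.02
tool_pos: [0.4723, 0.2708, 0.1251]
ee_rot: [-1.57, 0.002, 1.715]
wrist_force: [-0.3, 0.5, -0.6]
width: 0.0334
t41.02 tcp [0.4723 0.2708 0.1251] rpy [-90.    0.1  98.3] j [ 0.418  0.106  1.511 -0.002  1.526 -1.297] F [-0.3  0.5 -0.6] w0.0334
time: 41.65
tool_pos: [0.4713, 0.2704, 0.1641]
ee_rot: [-1.566, 0.003, 1.715]
wrist_force: [0.4, 0.7, -0.6]
width: 0.0442
time: 42.28
tool_pos: [0.5071, 0.0318, 0.2469]
ee_rot: [-1.574, 0.001, 1.012]
wrist_force: [0.6, 0.7, -0.2]
width: 0.061
t42.27 tcp [0.5071 0.0318 0.2469] rpy [-90.2   0.1  58. ] j [-0.047 -0.012  1.392 -0.002  1.76  -1.059] F [ 0.6  0.7 -0.2] w0.0610
shift [-190.    48.  -279.1] rot [ 0.2 23.5 -0. ] |rot| 23.5 ik [-0.49  0.43  0.96  0.    1.75 -1.09] 1e-23
[298.9, 292.4] 652 0.5146 -0.0312 2.4 619.0
[354.0, 211.3] 351 0.642 -0.1253 68.3 38.7
[412.9, 211.5] 346 0.6405 -0.2767 126.5 37.0
[319.7, 227.8] 172 0.4504 -0.0046 172.0 277.8
[240.1, 258.4] 125 0.5194 -0.1898 179.6 391.9
[276.0, 286.2] 765 0.6433 -0.1259 72.6 47.8
[199.1, 294.7] 811 0.6427 -0.2782 122.2 51.9
```

View pics/o5_scene.png

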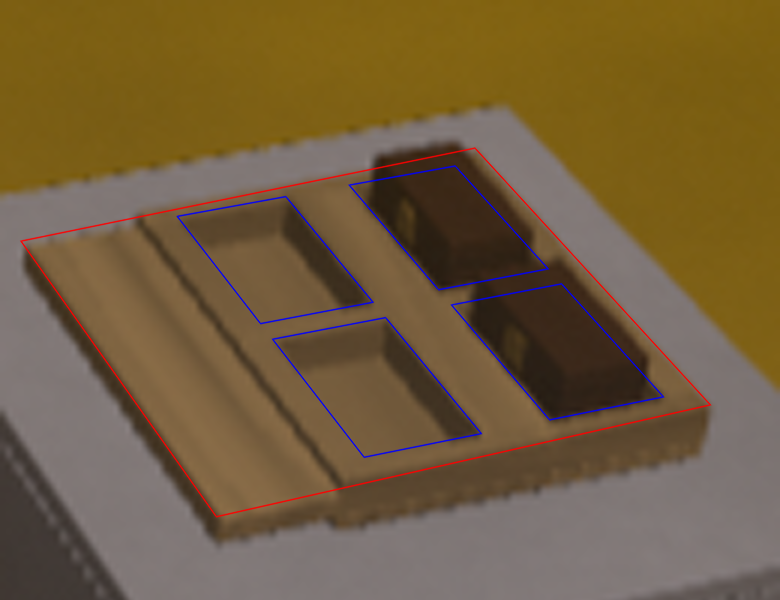

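```bash
python3 -m creep '[[-30,0,-45,0,5,0,90],[-65,0,-95,0,10,0,90],[-100,0,-147,0,15,0,90],[-135,10,-198,0,20,0,90],[-165,30,-243,0,23.5,0,90]]' ; python3 -c "
from tgt import *
state()"; python3 -m creep '[[0,0,0,0,0,0,90],[0,0,0,0,0,0,90]]'; python3 -c "
from tgt import *
state();down(.642,-.2775,.06,34.5)"
```

```text
time: 43.05
tool_pos: [0.6288, -0.2348, 0.2177]
ee_rot: [-1.575, -0.001, 0.608]
wrist_force: [0.1, 1.0, 0.0]
width: 0.0611
t43.05 tcp [ 0.6288 -0.2348  0.2177] rpy [-90.2  -0.   34.8] j [-4.410e-01  3.590e-01  1.023e+00 -1.000e-03  1.756e+00 -1.049e+00] F [0.1 1.  0. ] w0.0611
time: 43.3
tool_pos: [0.6273, -0.2327, 0.2165]
ee_rot: [-1.572, 0.001, 0.61]
wrist_force: [0.4, 0.2, 0.0]
width: 0.061
t43.30 tcp [ 0.6273 -0.2327  0.2165] rpy [-90.    0.1  34.9] j [-4.390e-01  3.570e-01  1.027e+00 -1.000e-03  1.757e+00 -1.049e+00] F [0.4 0.2 0. ] w0.0610
shift [-13.4 156.6 -45. ] rot [ 0.   0.4 -0.1] |rot| 0.4 ik [-0.49  0.48  1.17 -0.    1.49 -1.09] 2e-20
```

```bash
python3 -m creep '[[-13,20,-45,0,0.4,0,90],[-13,65,-45,0,0.4,0,90],[-13,120,-45,0,0.4,0,90],[-13,156,-45,0,0.4,0,90],[-13,156,-45,0,0.4,0,90]]' ;python3 -m creep '[[0,0,0,0,0,0,90]]'; python3 -c "
from tgt import *
state();down(.642,-.2775,.019,34.5)"
```

```text
time: 43.92
tool_pos: [0.6402, -0.2758, 0.0581]
ee_rot: [-1.567, 0.004, 0.603]
wrist_force: [0.1, -0.2, 0.2]
width: 0.0606
time: 44.05
tool_pos: [0.6435, -0.2786, 0.0641]
ee_rot: [-1.577, -0.001, 0.602]
wrist_force: [0.9, 0.7, 0.3]
width: 0.0605
t44.05 tcp [ 0.6435 -0.2786  0.0641] rpy [-90.4  -0.1  34.5] j [-0.488  0.476  1.168 -0.002  1.492 -1.09 ] F [0.9 0.7 0.3] w0.0605
shift [-0.7 45.1  2. ] rot [ 0.4 -0.   0.1] |rot| 0.4 ik [-0.49  0.51  1.22 -0.    1.42 -1.09] 8e-22
```

```bash
python3 -m creep '[[0,15,0,0,0,0,90],[0,32,0,0,0,0,90],[0,41.5,0,0,0,0,90],[0,41.5,0,0,0,0,90],[0,41.5,0,0,0,0,90]]' ; python3 -c "
from tgt import *
state();down(.642,-.2775,.0185,34.5)
s=shot('scene');b=cv2.resize(s['color'][220:340,140:260],(500,500));cv2.imwrite('pics/s25.png',b)"
```

```text
time: 44.68
tool_pos: [0.6419, -0.2797, 0.0189]
ee_rot: [-1.573, 0.002, 0.6]
wrist_force: [-0.3, 0.3, -0.1]
width: 0.0607
t44.67 tcp [ 0.6419 -0.2797  0.0189] rpy [-90.1   0.1  34.4] j [-0.491  0.509  1.214 -0.002  1.418 -1.09 ] F [-0.3  0.3 -0.1] w0.0607
shift [1.4 0.4 1.7] rot [ 0.1 -0.1 -0.1] |rot| 0.2 ik [-0.49  0.51  1.22  0.    1.42 -1.09] 5e-30
```

View pics/s25.png

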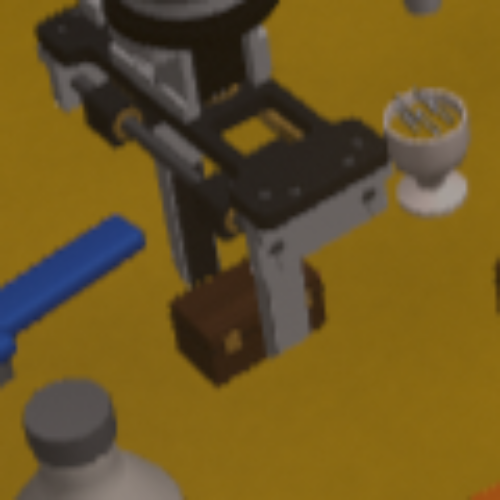

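```bash
python3 -m creep '[[1.4,0,1.7,0,0,0,90],[1.4,0,1.7,0,0,0,90],[1.4,0,1.7,0,0,0,255],[1.4,0,1.7,0,0,0,255],[1.4,0,1.7,0,0,0,255]]';python3 -m creep '[[0,0,0,0,0,0,255],[0,0,0,0,0,0,255],[0,0,0,0,0,0,255]]'; python3 -c "
from tgt import *
state()";python3 -m creep '[[0,-30,0,0,0,0,255],[0,-80,0,0,0,0,255],[0,-140,0,0,0,0,255],[0,-180,0,0,0,0,255],[0,-180,0,0,0,0,255]]'; python3 -c "
from tgt import *
state();down(.5626,.2128,.2,98.2)"
```

```text
time: 45.35
tool_pos: [0.6418, -0.2773, 0.0188]
ee_rot: [-1.573, 0.002, 0.6]
wrist_force: [-1.0, -1.1, 1.2]
width: 0.0342
time: 45.72
tool_pos: [0.6419, -0.2773, 0.0188]
ee_rot: [-1.573, 0.002, 0.6]
wrist_force: [1.1, -0.3, 0.1]
width: 0.0338
t45.73 tcp [ 0.6419 -0.2773  0.0188] rpy [-90.1   0.1  34.4] j [-0.488  0.507  1.217 -0.002  1.417 -1.087] F [ 1.1 -0.3  0.1] w0.0338
time: 46.35
tool_pos: [0.6439, -0.2777, 0.2046]
ee_rot: [-1.581, -0.003, 0.6]
wrist_force: [0.6, 0.1, -0.5]
width: 0.0337
t46.35 tcp [ 0.6439 -0.2777  0.2046] rpy [-90.6  -0.2  34.4] j [-0.487  0.426  0.959 -0.002  1.746 -1.087] F [ 0.6  0.1 -0.5] w0.0337
shift [2.099e+02 4.000e-01 4.507e+02] rot [  0.7 -63.8  -0.2] |rot| 63.8 ik [ 0.27  0.2   1.25 -0.    1.69 -1.45] 8e-27
```

```bash
python3 -m creep '[[15,0,32,0,-5,0,255],[40,0,86,0,-13,0,255],[65,0,140,0,-22,0,255],[90,0,193,0,-31,0,255],[115,0,247,0,-40,0,255]]'; python3 -m creep '[[0,0,0,0,0,0,255]]'; python3 -c "
from tgt import *
state();down(.5626,.2128,.19,98.2)"
```

```text
time: 46.98
tool_pos: [0.5957, -0.0061, 0.1951]
ee_rot: [-1.567, 0.003, 1.303]
wrist_force: [0.6, 0.7, 0.5]
width: 0.0342
time: 47.1
tool_pos: [0.5957, -0.0037, 0.1958]
ee_rot: [-1.567, 0.002, 1.304]
wrist_force: [0.0, -0.8, -0.6]
width: 0.0335
t47.10 tcp [ 0.5957 -0.0037  0.1958] rpy [-89.8   0.1  74.7] j [-1.010e-01  1.950e-01  1.269e+00 -1.000e-03  1.682e+00 -1.405e+00] F [ 0.  -0.8 -0.6] w0.0335
shift [200.2   5.7  88.9] rot [ -0.2 -23.5  -0.1] |rot| 23.5 ik [ 0.27  0.21  1.27  0.    1.67 -1.45] 3e-28
```

```bash
python3 -m creep '[[45,0,20,0,-6,0,255],[95,0,42,0,-12,0,255],[145,0,64,0,-18,0,255],[190,0,84,0,-23.5,0,255],[200,5,89,0,-23.5,0,255]]'; python3 -m creep '[[0,5,0,0,0,0,255],[0,20,0,0,0,0,255],[0,20,0,0,0,0,255],[0,20,0,0,0,0,255]]'; python3 -c "
from tgt import *
state();down(.5626,.2128,.155,98.2)"
```

```text
time: 47.72
tool_pos: [0.5649, 0.2102, 0.1907]
ee_rot: [-1.568, 0.003, 1.71]
wrist_force: [-0.9, -0.0, -0.1]
width: 0.0336
time: 48.22
tool_pos: [0.5658, 0.2075, 0.1724]
ee_rot: [-1.57, 0.002, 1.707]
wrist_force: [-0.8, 0.3, -0.9]
width: 0.0337
t48.23 tcp [0.5658 0.2075 0.1724] rpy [-89.9   0.1  97.8] j [ 0.259  0.214  1.293 -0.002  1.637 -1.448] F [-0.8  0.3 -0.9] w0.0337
shift [ 5.8 17.4  2.4] rot [-0.1 -0.4 -0.1] |rot| 0.4 ik [ 0.27  0.22  1.32 -0.    1.6  -1.45] 2e-28
```

```bash
python3 -m creep '[[5.5,5,2.2,0,-0.4,0,255],[5.5,16,2.2,0,-0.4,0,255],[5.5,16,2.2,0,-0.4,0,255],[5.5,16,2.2,0,-0.4,0,255]]'; python3 -c "
from tgt import *
from ov import ov
state();down(.5626,.2128,.133,98.2)
ov('o6')"
```

```text
time: 48.72
tool_pos: [0.5625, 0.2137, 0.1565]
ee_rot: [-1.57, 0.002, 1.715]
wrist_force: [-0.5, 0.0, -0.5]
width: 0.0336
t48.73 tcp [0.5625 0.2137 0.1565] rpy [-89.9   0.1  98.3] j [ 0.27   0.217  1.32  -0.002  1.606 -1.445] F [-0.5  0.  -0.5] w0.0336
shift [-0.8 23.5  0. ] rot [-0.1  0.1 -0.1] |rot| 0.2 ik [ 0.27  0.23  1.36 -0.    1.56 -1.45] 5e-27
```

View pics/o6_scene.png

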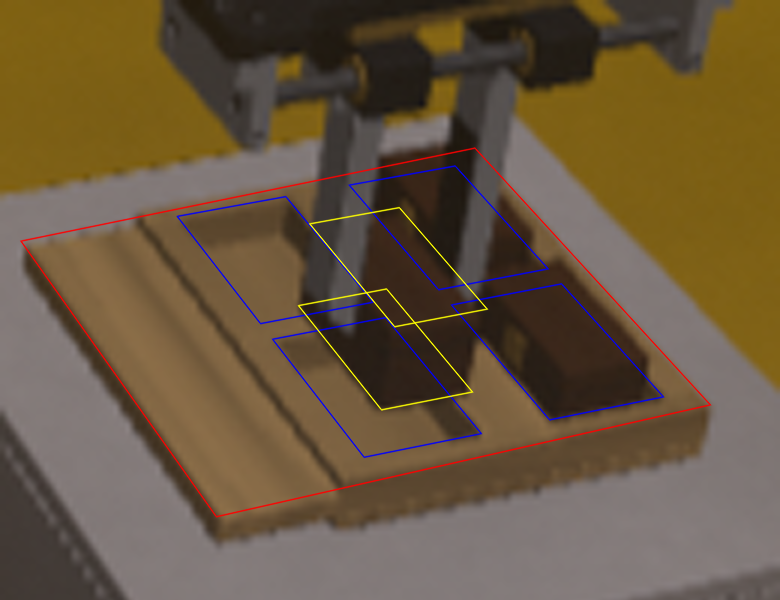

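```bash
python3 -m creep '[[-0.8,8,0,0,0,0,255],[-0.8,16,0,0,0,0,255],[-0.8,23,0,0,0,0,255],[-0.8,23.5,0,0,0,0,255]]';  python3 -c "
from tgt import *
state()"; python3 -m creep '[[0,3,0,0,0,0,255],[0,6,0,0,0,0,255],[0,8,0,0,0,0,255],[0,8,0,0,0,0,255],[0,8,0,0,0,0,255]]'; python3 -c "
from tgt import *
state()"
```

```text
time: 49.28
tool_pos: [0.5621, 0.2126, 0.1319]
ee_rot: [-1.568, 0.003, 1.715]
wrist_force: [-0.7, -0.5, -0.6]
width: 0.0333
t49.27 tcp [0.5621 0.2126 0.1319] rpy [-89.8   0.1  98.3] j [ 0.269  0.227  1.357 -0.002  1.56  -1.447] F [-0.7 -0.5 -0.6] w0.0333
time: 49.9
tool_pos: [0.5628, 0.2128, 0.1253]
ee_rot: [-1.57, 0.002, 1.715]
wrist_force: [-0.5, -0.2, 0.0]
width: 0.0335
t49.90 tcp [0.5628 0.2128 0.1253] rpy [-90.    0.1  98.3] j [ 0.269  0.23   1.367 -0.002  1.545 -1.447] F [-0.5 -0.2  0. ] w0.0335
```

```bash
python3 -m creep '[[0,0,0,0,0,0,135],[0,0,0,0,0,0,135],[0,0,0,0,0,0,135],[0,-10,0,0,0,0,135],[0,-40,0,0,0,0,135]]' ; python3 -m creep '[[0,-50,0,0,0,0,90],[-60,-80,0,0,10,0,90],[-120,-80,0,0,20,0,90],[-180,-80,0,0,30,0,90],[-240,-80,0,0,40,0,90]]' ; python3 -c "
from tgt import *
from ov import ov
from boxes import *
state();down(.643,-.1255,.2,-19)
for S in(shot('top'),shot('scene')):
  for b in allb(S): print(*b)
ov('o7',box=False)"
```

```text
time: 50.52
tool_pos: [0.5616, 0.2125, 0.1641]
ee_rot: [-1.566, 0.003, 1.715]
wrist_force: [0.2, 0.4, -0.9]
width: 0.0439
time: 51.15
tool_pos: [0.5976, -0.0263, 0.247]
ee_rot: [-1.574, 0.001, 1.012]
wrist_force: [1.1, -0.5, 0.1]
width: 0.061
t51.15 tcp [ 0.5976 -0.0263  0.247 ] rpy [-90.2   0.1  58. ] j [-0.137  0.191  1.173 -0.002  1.776 -1.149] F [ 1.1 -0.5  0.1] w0.0610
shift [-59.9  47.4 -91. ] rot [ 0.2 77.   0. ] |rot| 77.0 ik [-0.28  0.33  1.1   0.    1.72  0.05] 3e-24
[286.2, 219.3] 450 0.6672 0.0769 121.0 408.0
[319.7, 227.9] 170 0.4639 -0.0062 170.6 283.8
[240.1, 258.4] 124 0.5194 -0.1898 179.6 393.1
[276.1, 286.2] 763 0.6432 -0.1257 72.8 48.7
```

View pics/o7_scene.png

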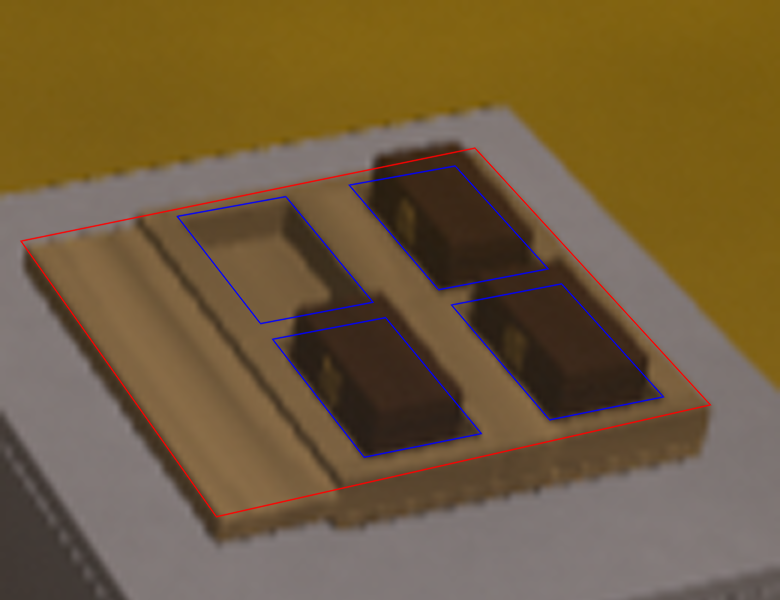

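```bash
python3 -m creep '[[-12,0,-18,0,10.5,0,90],[-24,0,-36,0,21,0,90],[-36,10,-54,0,31.5,0,90],[-48,30,-72,0,42,0,90],[-60,48,-91,0,52.5,0,90]]' ; python3 -m creep '[[0,0,0,0,10.5,0,90],[0,0,0,0,20,0,90],[0,0,0,0,24.7,0,90],[0,0,0,0,24.7,0,90]]'; python3 -c "
from tgt import *
state();down(.6428,-.1255,.06,-19.3)"
```

```text
time: 51.92
tool_pos: [0.6438, -0.1221, 0.1982]
ee_rot: [-1.573, -0.0, 0.098]
wrist_force: [0.2, 0.2, 1.0]
width: 0.0604
time: 52.42
tool_pos: [0.6435, -0.1218, 0.1986]
ee_rot: [-1.573, -0.001, -0.327]
wrist_force: [0.1, 0.4, -0.2]
width: 0.0607
t52.42 tcp [ 0.6435 -0.1218  0.1986] rpy [-90.1  -0.1 -18.7] j [-0.273  0.325  1.104 -0.002  1.712  0.054] F [ 0.1  0.4 -0.2] w0.0607
shift [  0.4 138.6  -3.4] rot [0.1 0.6 0.1] |rot| 0.6 ik [-0.28  0.38  1.3  -0.    1.45  0.06] 2e-18
```

```bash
python3 -m creep '[[0.4,30,-3,0,0.6,0,90],[0.4,75,-3,0,0.6,0,90],[0.4,115,-3,0,0.6,0,90],[0.4,138,-3,0,0.6,0,90],[0.4,138,-3,0,0.6,0,90]]' ;python3 -m creep '[[0,0,0,0,0,0,90],[0,0,0,0,0,0,90]]'; python3 -c "
from tgt import *
state();down(.6428,-.1255,.0187,-19.3)"
```

```text
time: 53.05
tool_pos: [0.6409, -0.1254, 0.0574]
ee_rot: [-1.573, 0.005, -0.338]
wrist_force: [-0.4, 0.7, -0.2]
width: 0.0612
time: 53.3
tool_pos: [0.6438, -0.1269, 0.0623]
ee_rot: [-1.573, -0.004, -0.34]
wrist_force: [0.2, 0.0, 0.5]
width: 0.0608
t53.30 tcp [ 0.6438 -0.1269  0.0623] rpy [-90.1  -0.2 -19.5] j [-0.28   0.381  1.302 -0.002  1.454  0.061] F [0.2 0.  0.5] w0.0608
shift [-1.6 43.6  1.1] rot [ 0.1 -0.2  0.2] |rot| 0.3 ik [-0.28  0.42  1.35 -0.    1.38  0.06] 3e-22
```

```bash
python3 -m creep '[[-0.5,15,0.5,0,0,0,90],[-0.5,32,0.5,0,0,0,90],[-0.5,42,0.5,0,0,0,90],[-0.5,42,0.5,0,0,0,90],[-0.5,42,0.5,0,0,0,90]]' ; python3 -c "
from tgt import *
state();down(.6428,-.1255,.0185,-19.3)"
```

```text
time: 53.92
tool_pos: [0.6424, -0.1263, 0.0181]
ee_rot: [-1.573, -0.001, -0.341]
wrist_force: [0.8, 0.1, 0.6]
width: 0.0609
t53.92 tcp [ 0.6424 -0.1263  0.0181] rpy [-90.1  -0.  -19.5] j [-0.279  0.415  1.349 -0.002  1.377  0.062] F [0.8 0.1 0.6] w0.0609
shift [ 0.1 -0.4  0.9] rot [ 0.1 -0.2  0. ] |rot| 0.3 ik [-0.28  0.42  1.35  0.    1.38  0.06] 7e-31
```

```bash
python3 -m creep '[[0,-0.4,0.9,0,0,0,90],[0,-0.4,0.9,0,0,0,255],[0,-0.4,0.9,0,0,0,255],[0,-0.4,0.9,0,0,0,255],[0,-0.4,0.9,0,0,0,255]]';python3 -m creep '[[0,0,0,0,0,0,255],[0,0,0,0,0,0,255]]'; python3 -c "
from tgt import *
state()";python3 -m creep '[[0,-30,0,0,0,0,255],[0,-80,0,0,0,0,255],[0,-140,0,0,0,0,255],[0,-180,0,0,0,0,255],[0,-180,0,0,0,0,255]]'; python3 -c "
from tgt import *
state();down(.4814,.2011,.2,-81.8)"
```

```text
time: 54.55
tool_pos: [0.6425, -0.1254, 0.0185]
ee_rot: [-1.573, -0.0, -0.341]
wrist_force: [1.1, -0.1, 0.5]
width: 0.0336
time: 54.8
tool_pos: [0.6425, -0.1254, 0.0185]
ee_rot: [-1.573, -0.0, -0.341]
wrist_force: [0.4, -0.9, 1.3]
width: 0.0338
t54.80 tcp [ 0.6425 -0.1254  0.0185] rpy [-90.1  -0.  -19.5] j [-0.278  0.414  1.349 -0.002  1.378  0.063] F [ 0.4 -0.9  1.3] w0.0338
time: 55.42
tool_pos: [0.6447, -0.1255, 0.2036]
ee_rot: [-1.573, -0.01, -0.341]
wrist_force: [0.2, -0.4, -0.4]
width: 0.0341
t55.42 tcp [ 0.6447 -0.1255  0.2036] rpy [-90.1  -0.6 -19.5] j [-0.277  0.321  1.099 -0.002  1.712  0.063] F [ 0.2 -0.4 -0.4] w0.0341
shift [-263.1    0.5  253.3] rot [-0.2 62.3  0.6] |rot| 62.3 ik [0.29 0.03 1.45 0.   1.67 1.71] 6e-30
```

```bash
python3 -m creep '[[-25,0,25,0,7,0,255],[-60,0,58,0,15,0,255],[-95,0,92,0,24,0,255],[-130,0,126,0,33,0,255],[-165,0,160,0,42,0,255]]'; python3 -m creep '[[0,0,0,0,0,0,255],[0,0,0,0,0,0,255]]'; python3 -c "
from tgt import *
state();down(.4814,.2011,.175,-81.8)"
```

```text
time: 56.05
tool_pos: [0.5385, 0.0822, 0.1948]
ee_rot: [-1.576, 0.0, -1.079]
wrist_force: [-0.3, 0.7, -0.7]
width: 0.0336
time: 56.3
tool_pos: [0.54, 0.0807, 0.196]
ee_rot: [-1.575, -0.001, -1.073]
wrist_force: [-0.2, -0.2, -0.3]
width: 0.0337
t56.30 tcp [0.54   0.0807 0.196 ] rpy [-90.2  -0.1 -61.5] j [ 0.046  0.083  1.394 -0.003  1.668  1.119] F [-0.2 -0.2 -0.3] w0.0337
shift [-133.8   20.8    6.2] rot [ 0.2 20.3  0.1] |rot| 20.3 ik [0.29 0.03 1.49 0.   1.62 1.71] 1e-19
```

```bash
python3 -m creep '[[-40,0,2,0,7,0,255],[-90,0,4,0,14,0,255],[-134,10,6,0,20.3,0,255],[-134,20,6,0,20.3,0,255],[-134,20,6,0,20.3,0,255]]'; python3 -m creep '[[0,0,0,0,0,0,255],[0,0,0,0,0,0,255]]'; python3 -c "
from tgt import *
state();down(.4814,.2011,.155,-81.8)"
```

```text
time: 56.92
tool_pos: [0.4819, 0.2001, 0.1757]
ee_rot: [-1.575, -0.004, -1.428]
wrist_force: [-0.4, 0.1, -0.8]
width: 0.0339
time: 57.18
tool_pos: [0.4828, 0.2006, 0.178]
ee_rot: [-1.571, -0.002, -1.43]
wrist_force: [0.1, 0.0, -0.3]
width: 0.0336
t57.17 tcp [0.4828 0.2006 0.178 ] rpy [-90.   -0.1 -81.9] j [ 0.287  0.034  1.481 -0.002  1.627  1.717] F [ 0.1  0.  -0.3] w0.0336
shift [-0.8 23.  -1.3] rot [-0.  -0.1  0.1] |rot| 0.2 ik [ 0.29  0.04  1.52 -0.    1.58  1.71] 2e-26
```

```bash
python3 -m creep '[[-0.8,8,-1.2,0,0,0,255],[-0.8,17,-1.2,0,0,0,255],[-0.8,22,-1.2,0,0,0,255],[-0.8,22,-1.2,0,0,0,255],[-0.8,22,-1.2,0,0,0,255]]';  python3 -c "
from tgt import *
from ov import ov
state();down(.4814,.2011,.132,-81.8)
ov('o8')"
```

```text
time: 57.8
tool_pos: [0.4807, 0.2022, 0.1558]
ee_rot: [-1.571, -0.002, -1.428]
wrist_force: [0.3, -0.7, -0.3]
width: 0.0339
t57.80 tcp [0.4807 0.2022 0.1558] rpy [-90.   -0.1 -81.8] j [ 0.291  0.04   1.519 -0.002  1.583  1.719] F [ 0.3 -0.7 -0.3] w0.0339
shift [ 1.2 23.8  0.5] rot [ 0.  -0.   0.1] |rot| 0.1 ik [ 0.29  0.05  1.56 -0.    1.54  1.71] 3e-27
```

View pics/o8_scene.png

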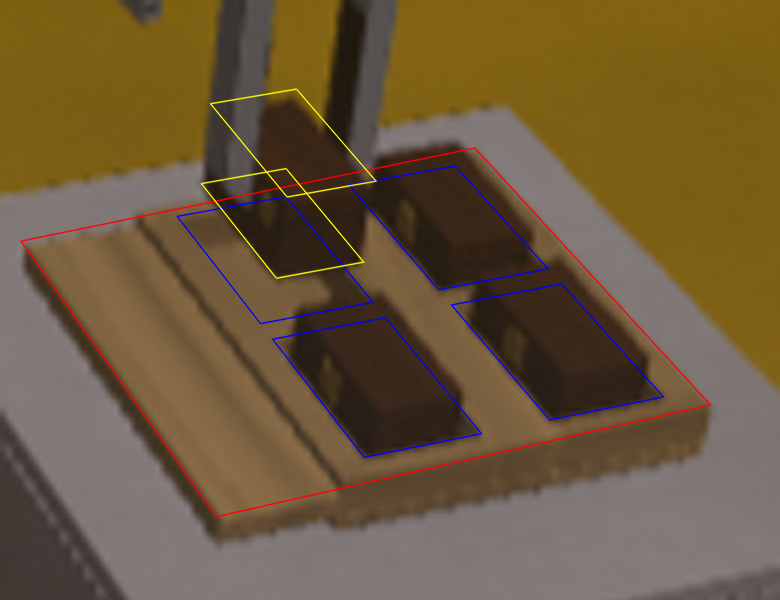

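```bash
python3 -m creep '[[1.2,8,0.9,0,0,0,255],[1.2,16,0.9,0,0,0,255],[1.2,22,0.9,0,0,0,255],[1.2,22,0.9,0,0,0,255]]';  python3 -c "
from tgt import *
state()"; python3 -m creep '[[0,3,0,0,0,0,255],[0,6,0,0,0,0,255],[0,8,0,0,0,0,255],[0,9,0,0,0,0,255],[0,9,0,0,0,0,255]]'; python3 -c "
from tgt import *
state()"
```

```text
time: 58.35
tool_pos: [0.4811, 0.2008, 0.1326]
ee_rot: [-1.573, -0.003, -1.428]
wrist_force: [-0.0, 0.3, -0.9]
width: 0.0335
t58.35 tcp [0.4811 0.2008 0.1326] rpy [-90.1  -0.1 -81.8] j [ 0.288  0.052  1.553 -0.002  1.539  1.716] F [-0.   0.3 -0.9] w0.0335
time: 58.98
tool_pos: [0.4817, 0.201, 0.1247]
ee_rot: [-1.571, -0.002, -1.428]
wrist_force: [0.5, -0.9, -0.6]
width: 0.0337
t58.98 tcp [0.4817 0.201  0.1247] rpy [-90.   -0.1 -81.8] j [ 0.288  0.056  1.565 -0.002  1.522  1.716] F [ 0.5 -0.9 -0.6] w0.0337
```

```bash
python3 -m creep '[[0,0,0,0,0,0,135],[0,0,0,0,0,0,135],[0,0,0,0,0,0,135],[0,-10,0,0,0,0,135],[0,-40,0,0,0,0,135]]' ; python3 -m creep '[[0,-50,0,0,0,0,90],[60,-90,0,0,0,0,90],[120,-110,0,0,0,0,90],[180,-110,0,0,0,0,90],[240,-110,0,0,0,0,90]]' ; python3 -m creep '[[60,0,-40,0,0,0,0],[110,0,-80,0,0,0,0],[110,0,-80,0,0,0,0],[110,0,-80,0,0,0,0]]'; python3 -c "
from tgt import *
from ov import ov
state()
ov('o9',box=False); ov('o9',box=False,cams=('top',))
s=shot('scene','s30');t=shot('top','t30')"
```

```text
time: 59.6
tool_pos: [0.4805, 0.2008, 0.1638]
ee_rot: [-1.575, -0.003, -1.428]
wrist_force: [0.8, 0.0, -0.1]
width: 0.0443
time: 60.22
tool_pos: [0.5156, -0.0335, 0.2771]
ee_rot: [-1.568, -0.003, -1.428]
wrist_force: [0.7, 0.2, 0.7]
width: 0.0608
time: 60.72
tool_pos: [0.4517, -0.1522, 0.2762]
ee_rot: [-1.57, -0.002, -1.43]
wrist_force: [0.3, 1.0, -0.9]
width: 0.0935
t60.73 tcp [ 0.4517 -0.1522  0.2762] rpy [-90.   -0.1 -81.9] j [-0.443 -0.081  1.401 -0.002  1.82   0.986] F [ 0.3  1.  -0.9] w0.0935
```

View pics/o9_scene.png

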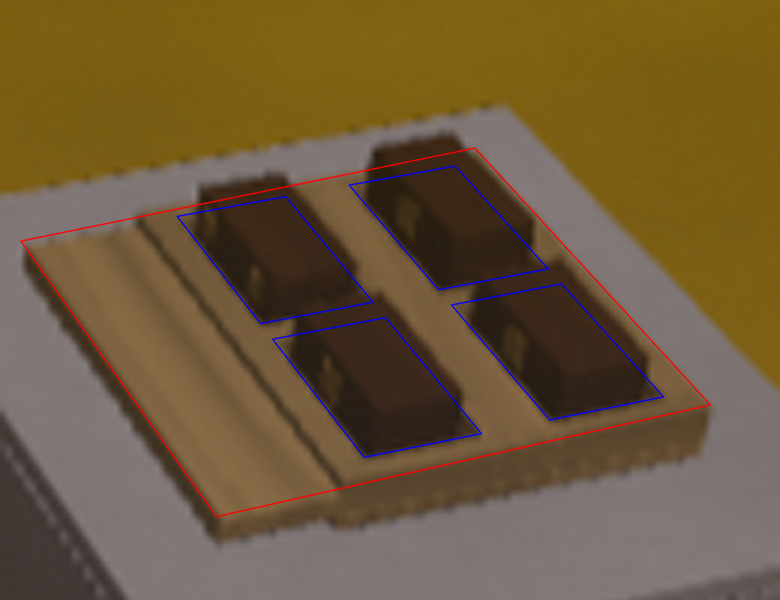

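View pics/t30.png

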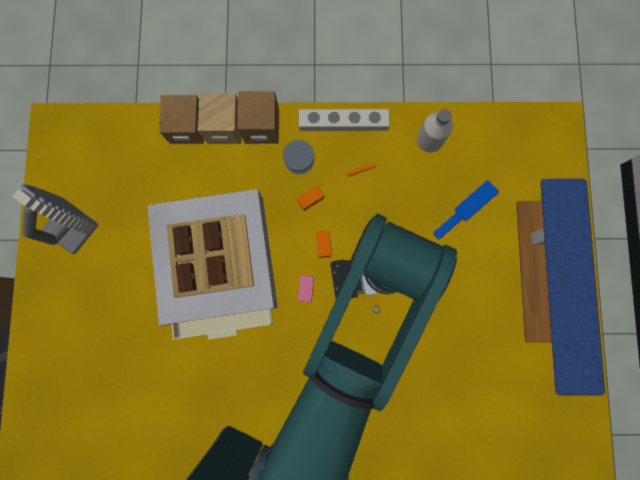

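View pics/s30.png

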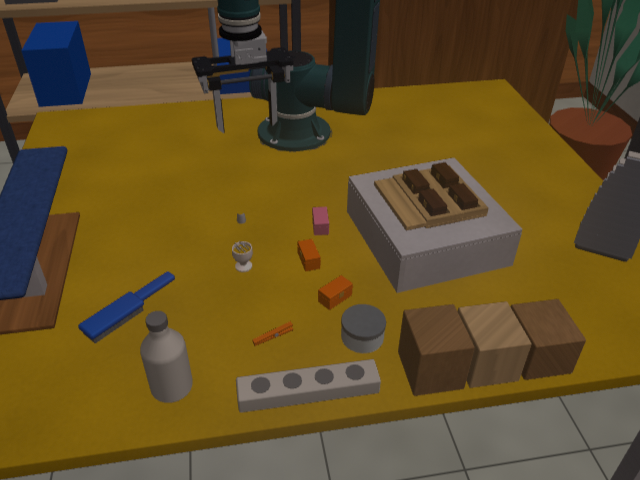

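View pics/o9_top.png

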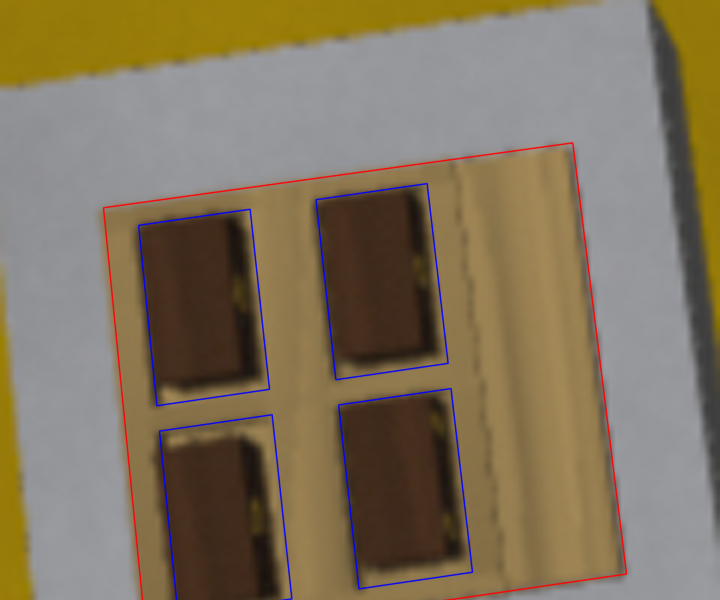

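```bash
python3 -c "
from h import *
s=shot('scene');t=shot('top')
a=cv2.resize(s['color'][155:215,400:470],None,fx=8,fy=8,interpolation=cv2.INTER_CUBIC)
b=cv2.resize(cv2.imread('pics/o7_scene.png')[90:450,180:600],None,fx=1.33,fy=1.33)
cv2.imwrite('pics/z1.png',a);c=cv2.resize(t['color'][215:300,160:260],None,fx=7,fy=7,interpolation=cv2.INTER_CUBIC);cv2.imwrite('pics/z2.png',c)"
```

```text
(no output)
```

View pics/z1.png

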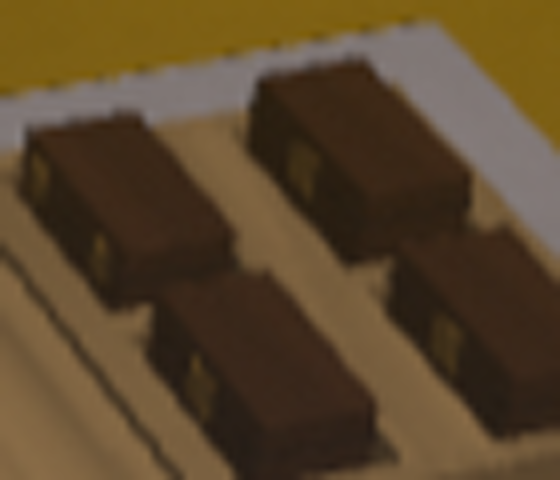

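View pics/z2.png

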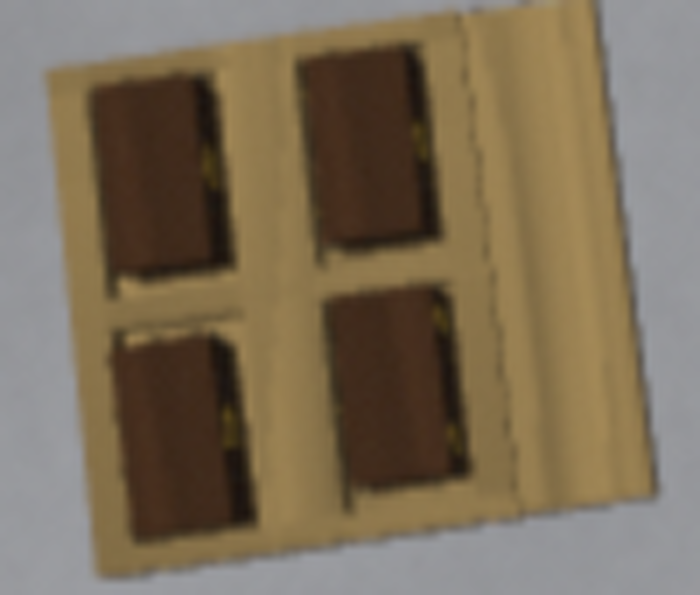

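```bash
python3 -c "
import cv2,numpy as np
a=cv2.imread('pics/o7_scene.png')[110:330,330:600];b=cv2.imread('pics/o9_scene.png')[110:330,330:600]
cv2.imwrite('pics/z3.png',cv2.resize(np.hstack([a,b]),None,fx=1.48,fy=1.48))
s=cv2.imread('pics/s30.png')"
```

```text
(no output)
```

View pics/z3.png

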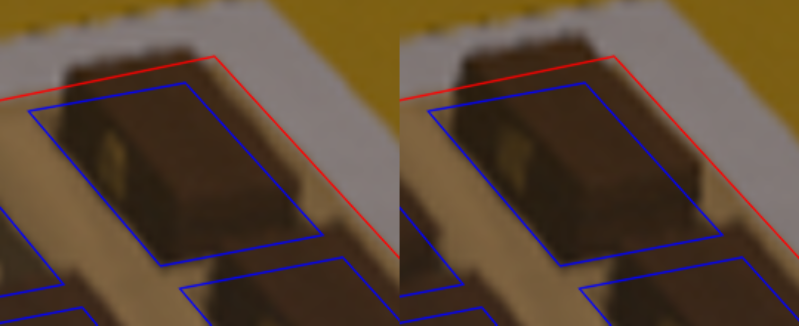

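```bash
python3 -c "
from tgt import *
down(.448,.267,.2,-81.8)"; python3 -m creep '[[-30,0,4,0,0,0,255],[-85,10,11,0,0,0,255],[-140,20,18,0,0,0,255],[-200,35,26,0,0,0,255],[-255,50,34,0,0,0,255]]'; python3 -m creep '[[0,0,0,0,0,0,255],[0,0,0,0,0,0,255]]'; python3 -c "
from tgt import *
state();down(.448,.267,.17,-81.8)"
```

```text
shift [-414.2   74.5   56.3] rot [0.  0.1 0.1] |rot| 0.2 ik [0.43 0.02 1.45 0.   1.67 1.86] 4e-23
time: 61.65
tool_pos: [0.4487, 0.1079, 0.2246]
ee_rot: [-1.571, -0.002, -1.426]
wrist_force: [0.0, -0.2, 0.1]
width: 0.0475
time: 61.9
tool_pos: [0.4491, 0.1054, 0.225]
ee_rot: [-1.572, -0.003, -1.427]
wrist_force: [-0.3, -0.3, 0.4]
width: 0.0275
t61.90 tcp [0.4491 0.1054 0.225 ] rpy [-90.   -0.2 -81.7] j [ 0.11  -0.114  1.532 -0.003  1.725  1.536] F [-0.3 -0.3  0.4] w0.0275
shift [-160.2   54.5   22.2] rot [0.  0.1 0.2] |rot| 0.2 ik [0.43 0.03 1.5  0.   1.61 1.86] 4e-18
```

```bash
python3 -m creep '[[-50,0,7,0,0,0,255],[-105,10,15,0,0,0,255],[-160,30,22,0,0,0,255],[-160,50,22,0,0,0,255],[-160,50,22,0,0,0,255]]'; python3 -m creep '[[0,0,0,0,0,0,255],[0,0,0,0,0,0,255]]'; python3 -c "
from tgt import *
state();down(.448,.267,.15,-81.8)
from ov import ov
ov('p1')"
```

```text
time: 62.52
tool_pos: [0.4479, 0.2653, 0.1731]
ee_rot: [-1.575, -0.004, -1.429]
wrist_force: [0.7, 0.4, -0.5]
width: 0.0002
time: 62.78
tool_pos: [0.4491, 0.2658, 0.1761]
ee_rot: [-1.569, -0.002, -1.43]
wrist_force: [-0.9, 0.8, 0.7]
width: 0.0005
t62.77 tcp [0.4491 0.2658 0.1761] rpy [-89.9  -0.1 -81.9] j [ 0.427  0.031  1.488 -0.002  1.621  1.857] F [-0.9  0.8  0.7] w0.0005
shift [-1.4 26.1 -1. ] rot [-0.1 -0.1  0.1] |rot| 0.2 ik [ 0.43  0.04  1.53 -0.    1.57  1.86] 8e-26
```

View pics/p1_scene.png

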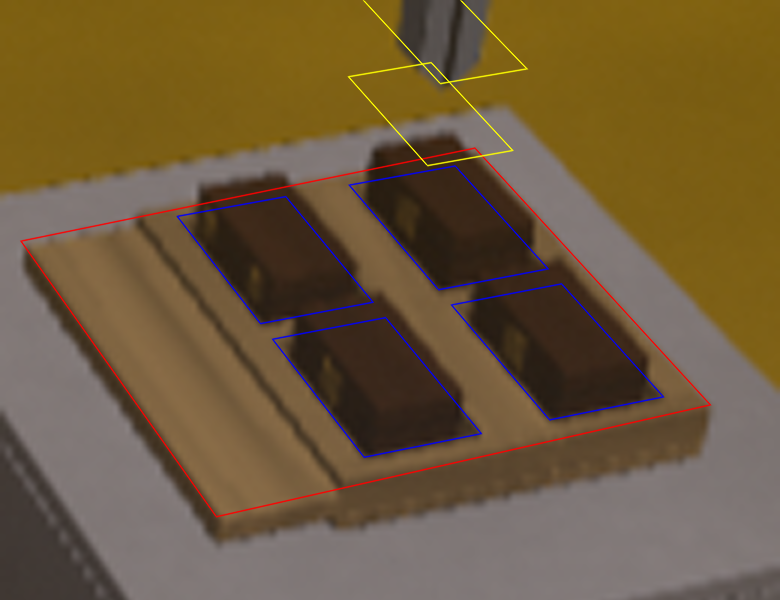

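```bash
python3 -m creep '[[-1,10,-1,0,0,0,255],[-1,20,-1,0,0,0,255],[-1,29,-1,0,0,0,255],[-1,29,-1,0,0,0,255],[-1,29,-1,0,0,0,255]]'; python3 -m creep '[[0,1,0,0,0,0,255],[0,1,0,0,0,0,255]]'; python3 -m creep '[[0,1,0,0,0,0,255],[0,1,0,0,0,0,255]]'; python3 -m creep '[[0,1,0,0,0,0,255],[0,1,0,0,0,0,255]]'
```

```text
time: 63.45
tool_pos: [0.4469, 0.2674, 0.1455]
ee_rot: [-1.571, -0.002, -1.428]
wrist_force: [0.4, 0.4, 0.4]
width: 0.0003
time: 63.7
tool_pos: [0.447, 0.2674, 0.1447]
ee_rot: [-1.571, -0.002, -1.428]
wrist_force: [-0.8, -0.1, -0.5]
width: 0.0005
time: 63.95
tool_pos: [0.4468, 0.2673, 0.1434]
ee_rot: [-1.572, -0.002, -1.428]
wrist_force: [-0.6, 0.1, 0.3]
width: 0.0007
time: 64.2
tool_pos: [0.4468, 0.2673, 0.1423]
ee_rot: [-1.572, -0.002, -1.428]
wrist_force: [0.1, -0.8, 0.3]
width: 0.0006
```

```bash
python3 -m creep '[[0,1,0,0,0,0,255],[0,1,0,0,0,0,255]]'; python3 -m creep '[[0,1,0,0,0,0,255],[0,1,0,0,0,0,255]]'; python3 -m creep '[[0,0.7,0,0,0,0,255],[0,0.7,0,0,0,0,255]]'
```

```text
time: 64.45
tool_pos: [0.4468, 0.2673, 0.1413]
ee_rot: [-1.572, -0.002, -1.428]
wrist_force: [0.6, 0.7, 0.3]
width: 0.0003
time: 64.7
tool_pos: [0.4468, 0.2673, 0.1404]
ee_rot: [-1.572, -0.002, -1.428]
wrist_force: [0.3, 1.1, 1.0]
width: 0.0006
time: 64.95
tool_pos: [0.4469, 0.2673, 0.1403]
ee_rot: [-1.571, -0.002, -1.428]
wrist_force: [-0.4, -0.6, 2.4]
width: 0.0003
```

```bash
python3 -m creep '[[0,-10,0,0,0,0,255],[0,-10,20,0,0,0,255],[0,-10,42,0,0,0,255],[0,-10,42,0,0,0,255],[0,-3,42,0,0,0,255]]'; python3 -m creep '[[0,0,0,0,0,0,255],[0,1,0,0,0,0,255],[0,1,0,0,0,0,255]]'; python3 -m creep '[[0,1,0,0,0,0,255],[0,1,0,0,0,0,255]]'; python3 -m creep '[[0,1,0,0,0,0,255],[0,1,0,0,0,0,255]]'; python3 -m creep '[[0,0.7,0,0,0,0,255],[0,0.7,0,0,0,0,255]]'
```

```text
time: 65.58
tool_pos: [0.4884, 0.2734, 0.1432]
ee_rot: [-1.571, -0.002, -1.428]
wrist_force: [-0.1, -0.2, 0.1]
width: 0.0006
time: 65.95
tool_pos: [0.4882, 0.2733, 0.1419]
ee_rot: [-1.571, -0.002, -1.428]
wrist_force: [0.0, -0.3, 0.4]
width: 0.0003
time: 66.2
tool_pos: [0.4884, 0.2733, 0.1407]
ee_rot: [-1.572, -0.002, -1.428]
wrist_force: [-0.4, 0.0, -0.2]
width: 0.0005
time: 66.45
tool_pos: [0.4886, 0.2733, 0.1403]
ee_rot: [-1.571, -0.002, -1.428]
wrist_force: [-1.5, -0.8, 1.5]
width: 0.0002
time: 66.7
tool_pos: [0.4886, 0.2733, 0.1403]
ee_rot: [-1.57, -0.002, -1.428]
wrist_force: [-1.7, -0.1, 6.1]
width: 0.0001
```

Both ends of that box touch at z ≈ 0.140 (floor 0.106 + 34 mm), so it is fully down and only slid along its pocket. Now I retreat for a final look.

```bash
python3 -m creep '[[0,-15,0,0,0,0,255],[0,-50,0,0,0,0,255],[60,-90,-20,0,0,0,255],[120,-100,-30,0,0,0,255],[180,-100,-40,0,0,0,255]]'; python3 -m creep '[[50,0,-20,0,0,0,200],[110,0,-40,0,0,0,100],[160,0,-60,0,0,0,100],[160,0,-60,0,0,0,100]]'; python3 -c "
from tgt import *
from ov import ov
from trayfit import *
state()
ov('f',box=False)
t=shot('top','t40');s=shot('scene','s40');cv2.imwrite('pics/z40.png',cv2.resize(t['color'][180:330,140:290],None,fx=4,fy=4,interpolation=cv2.INTER_CUBIC))
for n in ['egg_cup','thimble','lint_brush','peg','button_tin']: print(n,lm(n,'top')[:2],lm(n,'scene')[:2])
print(lm('box0','top'))
a=cv2.imread('pics/top0.png').astype(int);d=np.abs(a-t['color']).max(2)>40;print(d.sum())
v=t['color'].copy();v[d]=(255,0,255);cv2.imwrite('pics/diff.png',v)"
```

```text
time: 67.32
tool_pos: [0.4754, 0.097, 0.2417]
ee_rot: [-1.567, -0.003, -1.427]
wrist_force: [0.1, -0.4, -0.2]
width: 0.0003
time: 67.82
tool_pos: [0.4375, -0.0717, 0.2402]
ee_rot: [-1.571, -0.003, -1.435]
wrist_force: [-0.4, -0.2, -0.3]
width: 0.0368
t67.83 tcp [ 0.4375 -0.0717  0.2402] rpy [-90.   -0.2 -82.2] j [-0.288 -0.158  1.54  -0.003  1.758  1.146] F [-0.4 -0.2 -0.3] w0.0368
egg_cup [([0.553, -0.184, 0.001], 0.47)] [([0.553, -0.184, -0.002], 0.71)]
thimble [] [([0.66, -0.426, -0.005], 0.57), ([0.393, -0.175, 0.003], 0.5)]
lint_brush [([0.481, 0.199, 0.107], 0.2)] [([0.659, -0.425, -0.004], 0.93), ([0.559, 0.214, 0.104], 0.28)]
peg [([0.756, -0.148, -0.005], 0.57), ([0.56, 0.211, 0.109], 0.43)] [([0.758, -0.146, -0.006], 0.86)]
button_tin [([0.785, 0.016, -0.001], 0.7)] [([0.784, 0.017, 0.001], 0.62)]
[([0.466, 0.277, 0.108], 0.84), ([0.56, 0.212, 0.105], 0.77), ([0.676, -0.008, -0.001], 0.77), ([0.551, -0.048, -0.001], 0.69), ([0.477, 0.199, 0.104], 0.68), ([0.555, 0.286, 0.106], 0.57), ([0.784, 0.017, -0.003], 0.27)]
26155
```

View pics/z40.png

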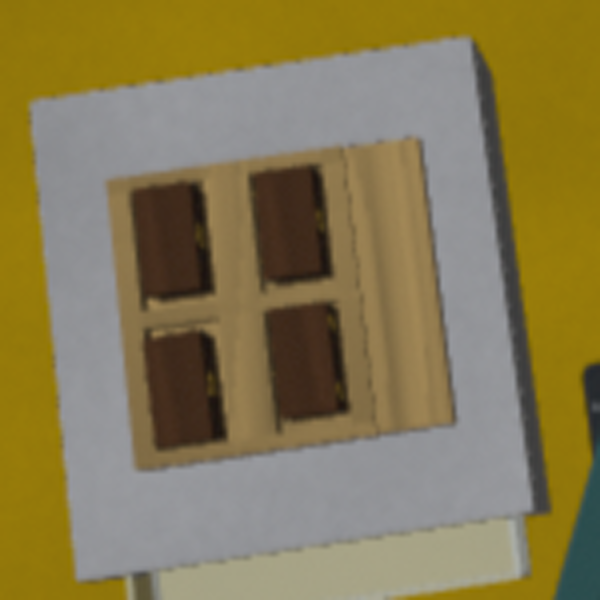

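View pics/diff.png

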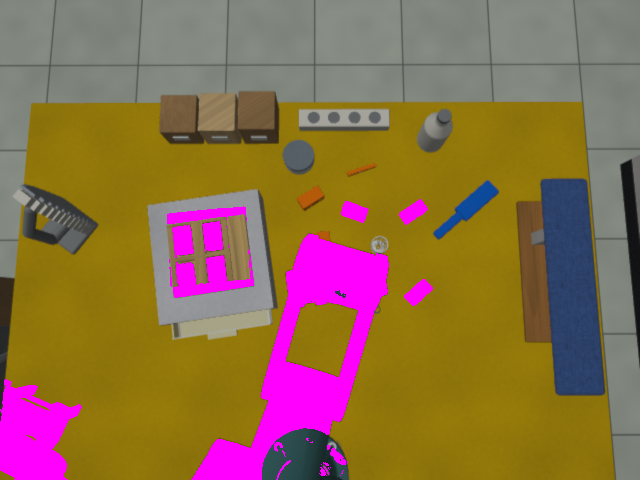

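View pics/f_scene.png

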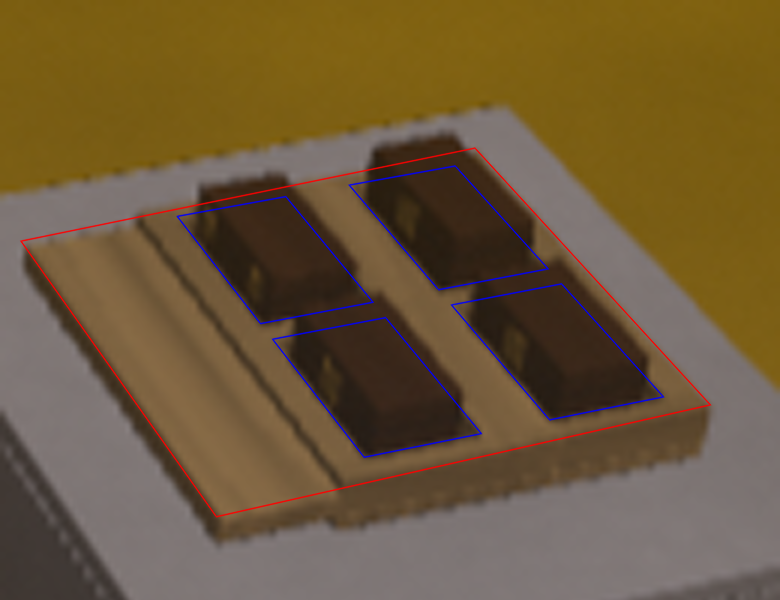

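The difference picture shows changes only at the boxes, the tray and the arm. The bystanders and look-alikes that are in view have not moved. Handing in.

```bash
python3 -c "
from h import *
state();print(robot.close_job())"
```

```text
t68.53 tcp [ 0.4381 -0.0684  0.2395] rpy [-90.   -0.1 -81.8] j [-0.281 -0.157  1.54  -0.002  1.758  1.146] F [-0.6 -0.4  0.1] w0.0572
the job is handed in; nothing more can be done
None
```

The tray is turned over and lies flat, pockets up, with all four dark needle boxes in it. I handed the job in at 68.5 s of the 210 s.

- **Tray:** I slid it until its lip stood about 60 mm past the frame's right-hand edge. Then I gripped the lip, lifted the tray, turned it half round about the finger axis and lowered it onto the frame. Finally I pushed it fully on; the lip end is about 35 mm inside the edge.
- **Boxes:** each of the four lies lengthwise in its own pocket.

**Last checks**
- The last pictures show the whole tray inside the frame's top and all four boxes in their pockets.
- After the last placing, one box (pocket on the robot's near side, at the plain end) showed a few millimetres from where I had released it. I don't know why. I touched both its ends and the top was at 140 mm each time, so it is fully down. I left it there.
- I judged the other three boxes fully down from their release height and the pictures, without touching them.
- Compared with the first picture, only the tray, the boxes and the arm had changed. In the last top view the arm covered the pink look-alike and the thimble and partly hid one orange one. The scene view taken just before that last touch check still showed them in place.

**Disagreement:** the two cameras differed on the tray's x position, by about 4 mm in the overlays and 9 mm in a rough corner fit. I used a value in between and checked each hover in the picture before lowering. All four boxes went in without resistance.

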